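# Stand the tiles up against the fence and chock them

## Task

Tip every tile that lies face down on the rack's ledge up on its far edge, so that it stands leaning back against the fence with its glazed face showing, then set one of the wooden blocks on the ledge snugly in front of the middle of each tile's foot so that it cannot slide out. The tiles are brittle: work them over gently, do not press them hard or let one drop, and leave the other things on the worktop where they are.

Things in the scene. Friction and masses are not known exactly. Their poses are not given: they have to be found in the camera images.
- rack: fixed wooden rack: ledge 540 mm long (y), 78 mm deep, top 45 mm above the worktop; behind it the fence, a plywood board 87 mm above the ledge, leaning back 12 degrees. Origin at worktop height, mid-length, below the line where fence meets ledge; x points square into the fence, z up. The ledge spans x = -78 mm (front edge, straight drop to the worktop) to 0. May be turned a few degrees.
- tile_0: glazed tile 100x100x8 mm, 0.18 kg. Origin: middle of the white glazed face, z through the 8 mm to the ribbed back. Starts face down on the ledge, x toward the fence, front edge (x = -50) 22 to 32 mm beyond the ledge, far edge within 10 mm of the fence. Standing: x down, z to the fence, face to the robot. Too wide to grip. Cracks if pressed over 25 N by the gripper, or dropped. May be absent.
- tile_1: glazed tile 100x100x8 mm, 0.18 kg. Origin: middle of the white glazed face, z through the 8 mm to the ribbed back. Starts face down on the ledge, x toward the fence, front edge (x = -50) 22 to 32 mm beyond the ledge, far edge within 10 mm of the fence. Standing: x down, z to the fence, face to the robot. Too wide to grip. Cracks if pressed over 25 N by the gripper, or dropped. May be absent.
- tile_2: glazed tile 100x100x8 mm, 0.18 kg. Origin: middle of the white glazed face, z through the 8 mm to the ribbed back. Starts face down on the ledge, x toward the fence, front edge (x = -50) 22 to 32 mm beyond the ledge, far edge within 10 mm of the fence. Standing: x down, z to the fence, face to the robot. Too wide to grip. Cracks if pressed over 25 N by the gripper, or dropped. May be absent.
- tile_3: glazed tile 100x100x8 mm, 0.18 kg. Origin: middle of the white glazed face, z through the 8 mm to the ribbed back. Starts face down on the ledge, x toward the fence, front edge (x = -50) 22 to 32 mm beyond the ledge, far edge within 10 mm of the fence. Standing: x down, z to the fence, face to the robot. Too wide to grip. Cracks if pressed over 25 N by the gripper, or dropped. May be absent.
- block_0_mid (a point): centre of a small wooden printing block, 50 (x) x 45 (y) x 24 mm (z), 0.06 kg, loose on the worktop in front of the rack, lying flat with z up. Used as a chock; all four are alike in size, any of them serves any tile.
- block_1_mid (a point): centre of a small wooden printing block, 50 (x) x 45 (y) x 24 mm (z), 0.06 kg, loose on the worktop in front of the rack, lying flat with z up. Used as a chock; all four are alike in size, any of them serves any tile.
- block_2_mid (a point): centre of a small wooden printing block, 50 (x) x 45 (y) x 24 mm (z), 0.06 kg, loose on the worktop in front of the rack, lying flat with z up. Used as a chock; all four are alike in size, any of them serves any tile.
- block_3_mid (a point): centre of a small wooden printing block, 50 (x) x 45 (y) x 24 mm (z), 0.06 kg, loose on the worktop in front of the rack, lying flat with z up. Used as a chock; all four are alike in size, any of them serves any tile.
- card_box: small white cardboard box 60 x 85 x 22 mm, right of the rack; not part of the job. Origin: centre of its underside.
- pocket_tape: pocket tape measure 35 x 93 x 61 mm, left of the rack; not part of the job. Origin: centre of its underside.
- rubber: eraser 22 x 52 x 12 mm, left of the rack; not part of the job. Origin: centre of its underside.
There are look-alikes about, which are no part of the job. What is shaped like the tile_1 but purple is not meant.

How it is judged (in metres and radians):
At the end, for the whole second after the job is handed in: Every tile present stands still on the ledge, back to the fence and leaning on it (within 8 degrees of its lean, twisted under 20 degrees); in front of each a block rests on the ledge, its centre within 40 mm of the glazed face and 30 mm sideways of the middle (angle between tile_0's own z axis and vertical between 1.66 and 1.92 rad and angle between each of tile_0, tile_1, tile_2, tile_3's own x axis and vertical above 2.75 rad and x of tile_0 in the frame of rack between -0.035 and 0.03 m and z of tile_0 in the frame of rack between 0.07 and 0.12 m and y of tile_0 in the frame of rack between -0.25 and 0.25 m and linear speed of each of tile_0, tile_1, tile_2, tile_3 below 0.02 m/s and ((z of block_0_mid in the frame of tile_0 between -0.04 and -0.008 m and y of block_0_mid in the frame of tile_0 between -0.03 and 0.03 m and x of block_0_mid in the frame of tile_0 between 0.01 and 0.055 m and z of block_0_mid in the frame of rack above 0.05 m and linear speed of block_0 below 0.02 m/s) or (z of block_1_mid in the frame of tile_0 between -0.04 and -0.008 m and y of block_1_mid in the frame of tile_0 between -0.03 and 0.03 m and x of block_1_mid in the frame of tile_0 between 0.01 and 0.055 m and z of block_1_mid in the frame of rack above 0.05 m and linear speed of block_1 below 0.02 m/s) or (z of block_2_mid in the frame of tile_0 between -0.04 and -0.008 m and y of block_2_mid in the frame of tile_0 between -0.03 and 0.03 m and x of block_2_mid in the frame of tile_0 between 0.01 and 0.055 m and z of block_2_mid in the frame of rack above 0.05 m and linear speed of block_2 below 0.02 m/s) or (z of block_3_mid in the frame of tile_0 between -0.04 and -0.008 m and y of block_3_mid in the frame of tile_0 between -0.03 and 0.03 m and x of block_3_mid in the frame of tile_0 between 0.01 and 0.055 m and z of block_3_mid in the frame of rack above 0.05 m and linear speed of block_3 below 0.02 m/s)) and angle between tile_1's own z axis and vertical between 1.66 and 1.92 rad and x of tile_1 in the frame of rack between -0.035 and 0.03 m and z of tile_1 in the frame of rack between 0.07 and 0.12 m and y of tile_1 in the frame of rack between -0.25 and 0.25 m and ((z of block_0_mid in the frame of tile_1 between -0.04 and -0.008 m and y of block_0_mid in the frame of tile_1 between -0.03 and 0.03 m and x of block_0_mid in the frame of tile_1 between 0.01 and 0.055 m and z of block_0_mid in the frame of rack above 0.05 m and linear speed of block_0 below 0.02 m/s) or (z of block_1_mid in the frame of tile_1 between -0.04 and -0.008 m and y of block_1_mid in the frame of tile_1 between -0.03 and 0.03 m and x of block_1_mid in the frame of tile_1 between 0.01 and 0.055 m and z of block_1_mid in the frame of rack above 0.05 m and linear speed of block_1 below 0.02 m/s) or (z of block_2_mid in the frame of tile_1 between -0.04 and -0.008 m and y of block_2_mid in the frame of tile_1 between -0.03 and 0.03 m and x of block_2_mid in the frame of tile_1 between 0.01 and 0.055 m and z of block_2_mid in the frame of rack above 0.05 m and linear speed of block_2 below 0.02 m/s) or (z of block_3_mid in the frame of tile_1 between -0.04 and -0.008 m and y of block_3_mid in the frame of tile_1 between -0.03 and 0.03 m and x of block_3_mid in the frame of tile_1 between 0.01 and 0.055 m and z of block_3_mid in the frame of rack above 0.05 m and linear speed of block_3 below 0.02 m/s)) and angle between tile_2's own z axis and vertical between 1.66 and 1.92 rad and x of tile_2 in the frame of rack between -0.035 and 0.03 m and z of tile_2 in the frame of rack between 0.07 and 0.12 m and y of tile_2 in the frame of rack between -0.25 and 0.25 m and ((z of block_0_mid in the frame of tile_2 between -0.04 and -0.008 m and y of block_0_mid in the frame of tile_2 between -0.03 and 0.03 m and x of block_0_mid in the frame of tile_2 between 0.01 and 0.055 m and z of block_0_mid in the frame of rack above 0.05 m and linear speed of block_0 below 0.02 m/s) or (z of block_1_mid in the frame of tile_2 between -0.04 and -0.008 m and y of block_1_mid in the frame of tile_2 between -0.03 and 0.03 m and x of block_1_mid in the frame of tile_2 between 0.01 and 0.055 m and z of block_1_mid in the frame of rack above 0.05 m and linear speed of block_1 below 0.02 m/s) or (z of block_2_mid in the frame of tile_2 between -0.04 and -0.008 m and y of block_2_mid in the frame of tile_2 between -0.03 and 0.03 m and x of block_2_mid in the frame of tile_2 between 0.01 and 0.055 m and z of block_2_mid in the frame of rack above 0.05 m and linear speed of block_2 below 0.02 m/s) or (z of block_3_mid in the frame of tile_2 between -0.04 and -0.008 m and y of block_3_mid in the frame of tile_2 between -0.03 and 0.03 m and x of block_3_mid in the frame of tile_2 between 0.01 and 0.055 m and z of block_3_mid in the frame of rack above 0.05 m and linear speed of block_3 below 0.02 m/s)) and angle between tile_3's own z axis and vertical between 1.66 and 1.92 rad and x of tile_3 in the frame of rack between -0.035 and 0.03 m and z of tile_3 in the frame of rack between 0.07 and 0.12 m and y of tile_3 in the frame of rack between -0.25 and 0.25 m and ((z of block_0_mid in the frame of tile_3 between -0.04 and -0.008 m and y of block_0_mid in the frame of tile_3 between -0.03 and 0.03 m and x of block_0_mid in the frame of tile_3 between 0.01 and 0.055 m and z of block_0_mid in the frame of rack above 0.05 m and linear speed of block_0 below 0.02 m/s) or (z of block_1_mid in the frame of tile_3 between -0.04 and -0.008 m and y of block_1_mid in the frame of tile_3 between -0.03 and 0.03 m and x of block_1_mid in the frame of tile_3 between 0.01 and 0.055 m and z of block_1_mid in the frame of rack above 0.05 m and linear speed of block_1 below 0.02 m/s) or (z of block_2_mid in the frame of tile_3 between -0.04 and -0.008 m and y of block_2_mid in the frame of tile_3 between -0.03 and 0.03 m and x of block_2_mid in the frame of tile_3 between 0.01 and 0.055 m and z of block_2_mid in the frame of rack above 0.05 m and linear speed of block_2 below 0.02 m/s) or (z of block_3_mid in the frame of tile_3 between -0.04 and -0.008 m and y of block_3_mid in the frame of tile_3 between -0.03 and 0.03 m and x of block_3_mid in the frame of tile_3 between 0.01 and 0.055 m and z of block_3_mid in the frame of rack above 0.05 m and linear speed of block_3 below 0.02 m/s))); the robot touches nothing.
It fails at once if a tile pressed by the gripper or arm with more than 25 N (contact force between any of the fingers, the arm and tile_0 above 25 N or contact force between any of the fingers, the arm and tile_1 above 25 N or contact force between any of the fingers, the arm and tile_2 above 25 N or contact force between any of the fingers, the arm and tile_3 above 25 N).
It fails at once if a tile slammed over or let fall (turning faster than 8 rad/s) (angular speed of any of tile_0, tile_1, tile_2, tile_3 above 8 rad/s).
It fails at once if a tile off the ledge (height (world z) of any of tile_0, tile_1, tile_2, tile_3 below 0.03 m).
It fails at once if the card box, tape measure or eraser pushed more than 40 mm away (distance of any of card_box, pocket_tape, rubber from where it was at the start of the episode above 0.04 m).
Of tile_0, tile_1, tile_2, tile_3 only 3 to 4 are there at a start; the rules pass over those that are not, and their reading is None.
At some moment in a run one of block_0, block_1, block_2, block_3 may be knocked a few centimetres aside while the robot is not near it.
Once in a run the grip may slacken for a moment while it holds something.
It also fails if it takes over 210 s, if anything falls off the work surface, if the arm or the gripper's body presses on something with over 40 N, if the wrist force passes 120 N, or if a joint passes its speed limit or range.

## Robot

A 6-joint arm with a two-finger parallel gripper is mounted at the origin on a cart in front of the work surface, level with it; the furniture and walls round the work are solid. World frame = base frame: x ahead of the robot, y to its left, z up, the work surface at z = 0. Lengths are in mm, angles in rad, forces in N, time in s.
With the tool pointing down it reaches from about 400 to 925 mm from the base axis. Payload 3.4 kg.
Tool frame: the origin (TCP) lies at the very end of the fingers, on their centre line; the grasp point (between the pads) lies 19 mm behind it (env.tcp_to_grasp is the distance from the TCP to the grasp point, in mm); z points along the fingers, y is the line along which they close (so a half turn about z gives the same grasp; the last joint's range is limited). The gripper opens to 85 mm and grips with 20 to 120 N. Pads are 22 mm wide; open, the fingers measure 114 mm over their backs; the gripper's body (76 mm by 85 mm) begins 54 mm behind the grasp point. The pads swing forward as they close: fully open they stand 13 mm farther back than shut.
Start: joints at [-1.196, 0.307, 1.506, -0, 1.328, -0.073], TCP at [248.943, -518.323, 231.305] pointing down, gripper open.
Joint ranges: [-3.12, 3.12], [-1.05, 2.28], [0.14, 2.33], [-1.42, 4.57], [0.1, 2.73], [-2.68, 2.68]. Speed limits (rad/s): [2.57, 2.57, 3.14, 3.14, 3.14, 3.14].

## Interface

Orientations are given as a rotation vector (axis times angle).
In Python, from station import env gives the robot as it stands.
- The arm moves only by the shell command python3 -m jog 'ROWS' [OPENING]. ROWS is JSON, a list of rows, each an object with "delta_pos": the shift along the tool's x, y, z in mm, a list of three; "turn": the turn about the tool's z in rad. A call has 1 to 5 rows; each row is the pose to reach, as a shift and turn from the pose commanded when the call began, along the tool's axes at that moment; what a row does not reach only later rows make up. A row lasts 1/12 s, in which the tool goes at most 41.7 mm and 7.16 degrees, less where a joint would pass 70% of its speed; a pose out of reach is approached as far as the arm can. A call with a gripper value outside its range is refused whole. OPENING is the closure, from 0 (fully open) to 1 (shut), set as the call begins (- or left out, the last holds). The fingers move at their own pace and stop on an object; the grip force is fixed at half the most. Time passes only in rows, so rows that repeat a pose let the fingers close. It gives the time, the measured TCP pose, the force, the opening and the grip force at its end, in the units of the state.
- env.sense(): the state, without advancing time (a new reading comes with each control period).
- env.snapshot(name): name is "side" or "top" or "wrist"; returns a dict with "image" (384x512x3 uint8, blue, green, red), "fx", "fy", "cx", "cy" (pixels), "D" ([k1, k2, p1, p2, k3] as OpenCV has them; the pictures are not rectified), "R" (3x3) and "t" (3): a world point X has camera coordinates R X + t. Camera axes: x right, y down, z forward; pixel columns grow to the right and rows downward; lengths in mm; the calibration is good to about 2 mm. A picture is of the moment at which its call begins. There is no depth.
- env.sign_off(): hands the job in; it is judged then, once.
The state is a dict: "t": time; "joints": joint angles; "dq": joint speeds; "joint_efforts": joint torques, N m; "eef_pos": TCP position; "tcp_rot": TCP orientation; "contact_force": force on the tool from outside, world axes, zero at the start; "wrist_torque": the same for the moment, N m; "gripper_width": opening from 0.0 (shut) to 1.0 (fully open); "grip_force": force on a finger pad.
Only numpy, scipy, OpenCV 4.12 (cv2) and the standard library are available. Lean on these libraries where they do the work, as an engineer would, in place of code of your own. Each camera call takes 0.05 s, during which the arm holds its last target. There are 200 camera calls.

## Working session

There is one attempt and no reset: what is moved stays moved. The work goes in short steps, Python scripts to look and compute and a shell command to move; the robot and the scene stay as the last step left them, time stands still between calls to the robot, and variables do not carry over. Pictures are saved under pics/ and viewed, at most 14 in all, crops included, and the job is handed in when it is done.

```bash
ls; mkdir -p pics; cat > h.py <<'E'
import numpy as np, cv2
from station import env
def snap(n,f=None):
    s=env.snapshot(n)
    if f: cv2.imwrite('pics/'+f,s['image'])
    return s
def K(s): return np.array([[s['fx'],0,s['cx']],[0,s['fy'],s['cy']],[0,0,1.]])
def ray(s,uv,z):
    """pixels -> world points on plane z"""
    p=cv2.undistortPoints(np.array(uv,float).reshape(-1,1,2),K(s),np.array(s['D'],float)).reshape(-1,2)
    R=np.array(s['R']);t=np.array(s['t'])
    d=np.c_[p,np.ones(len(p))]@R; c=-R.T@t
    return c+d*((z-c[2])/d[:,2])[:,None]
def proj(s,X):
    R=np.array(s['R']);t=np.array(s['t'],float)
    return cv2.projectPoints(np.array(X,float).reshape(-1,3),cv2.Rodrigues(R)[0],t,K(s),np.array(s['D'],float))[0].reshape(-1,2)
E
python3 - <<'E'
from h import *
a=snap('top','top0.png');b=snap('side','side0.png')
s=env.sense();print(s)
for q in(a,b):print(-np.array(q['R']).T@np.array(q['t']),np.array(q['R'])[2])
E
```

```text
pics
{'t': 0.1, 'joints': array([-1.19650673e+00,  3.07499822e-01,  1.50756469e+00, -1.12180979e-05,
        1.32840932e+00, -7.34852238e-02]), 'dq': array([-6.28171879e-05, -1.81363930e-03, -3.70447915e-03,  6.24546595e-04,
        1.00822710e-03,  1.49787020e-03]), 'joint_efforts': array([ 3.81293949e-04, -4.58527529e+01, -2.52607548e+01, -4.37040296e-05,
        5.55858744e-03,  1.17610796e-05]), 'eef_pos': array([ 248.69889475, -517.72157972,  230.46395337]), 'tcp_rot': array([-3.06137103e+00, -6.97093220e-01,  4.59394464e-04]), 'contact_force': array([-0.47843674, -0.16661426, -0.03761755]), 'wrist_torque': array([0.00410295, 0.01231741, 0.02950481]), 'grip_force': 0.0, 'gripper_width': 0.9973647417521256}
[ 4.80115893e+02 -7.31243367e-01  1.30664414e+03] [ 4.43547846e-02 -6.44315630e-04 -9.99015634e-01]
[  386.29743511 -1296.95527155  1179.46840032] [ 0.09391024  0.75853653 -0.64482804]
```

View pics/top0.png

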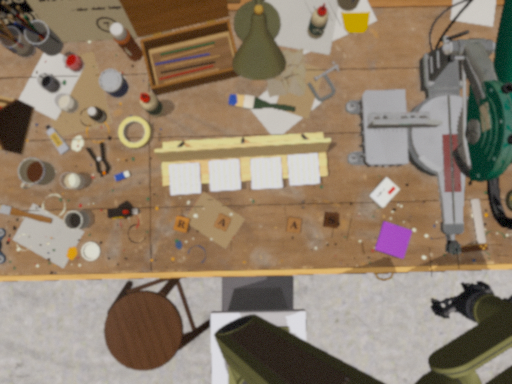

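View pics/side0.png

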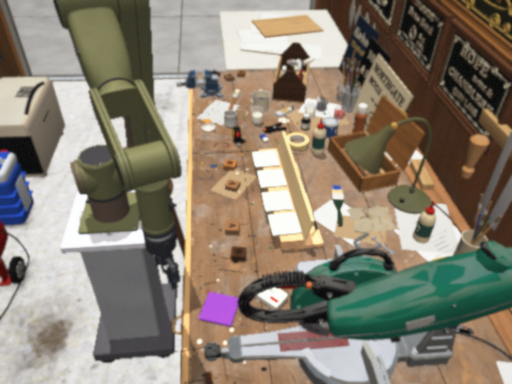

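```bash
python3 - <<'E'
from h import *
s=snap('top');im=s['image']
big=cv2.resize(im[125:260,150:420],(800,400),interpolation=cv2.INTER_CUBIC);cv2.imwrite('pics/crop1.png',big)
hsv=cv2.cvtColor(im,cv2.COLOR_BGR2HSV)
m=((hsv[...,1]<40)&(hsv[...,2]>170)).astype(np.uint8); m[:145]=0;m[200:]=0;m[:,:160]=0;m[:,330:]=0
cs,_=cv2.findContours(m,cv2.RETR_EXTERNAL,cv2.CHAIN_APPROX_NONE)
for c in cs:
    if cv2.contourArea(c)<300: continue
    r=cv2.minAreaRect(c);b=cv2.boxPoints(r)
    w=ray(s,b,53);c0=w.mean(0)
    print(np.round(r[0],1),c0.round(1)[:2],w[:,:2].round(0).tolist(),[round(np.linalg.norm(w[i]-w[i-1]),1) for i in range(4)])
# fence/ledge yellow
y=((hsv[...,0]>20)&(hsv[...,0]<35)&(hsv[...,1]>70)&(hsv[...,2]>130)).astype(np.uint8);y[:125]=0;y[200:]=0;y[:,:158]=0;y[:,335:]=0
ys,xs=np.nonzero(y);print(xs.min(),xs.max(),ys.min(),ys.max())
cols=range(170,320,10);print([(c,np.nonzero(y[:,c])[0].min(),np.nonzero(y[:,c])[0].max()) for c in cols])
E
```

```text
[184.2 178.7] [596.5 227.4] [[645.0, 281.0], [650.0, 179.0], [548.0, 174.0], [543.0, 276.0]] [np.float64(101.7), np.float64(102.4), np.float64(101.7), np.float64(102.1)]
[224.1 174.9] [605.5  97.9] [[655.0, 151.0], [658.0, 49.0], [556.0, 45.0], [553.0, 147.0]] [np.float64(102.0), np.float64(102.2), np.float64(102.0), np.float64(101.9)]
[266. 173.] [608.6 -38.2] [[658.0, 14.0], [661.0, -88.0], [559.0, -91.0], [556.0, 11.0]] [np.float64(102.1), np.float64(102.3), np.float64(102.1), np.float64(101.9)]
[303.  168.8] [ 619.5 -158.7] [[669.0, -106.0], [674.0, -208.0], [570.0, -211.0], [565.0, -110.0]] [np.float64(104.2), np.float64(101.9), np.float64(104.2), np.float64(101.5)]
158 330 132 185
[(170, np.int64(141), np.int64(162)), (180, np.int64(141), np.int64(162)), (190, np.int64(140), np.int64(150)), (200, np.int64(139), np.int64(149)), (210, np.int64(138), np.int64(149)), (220, np.int64(138), np.int64(148)), (230, np.int64(138), np.int64(147)), (240, np.int64(137), np.int64(147)), (250, np.int64(137), np.int64(158)), (260, np.int64(135), np.int64(156)), (270, np.int64(135), np.int64(156)), (280, np.int64(135), np.int64(155)), (290, np.int64(133), np.int64(144)), (300, np.int64(134), np.int64(144)), (310, np.int64(133), np.int64(143))]
```

View pics/crop1.png

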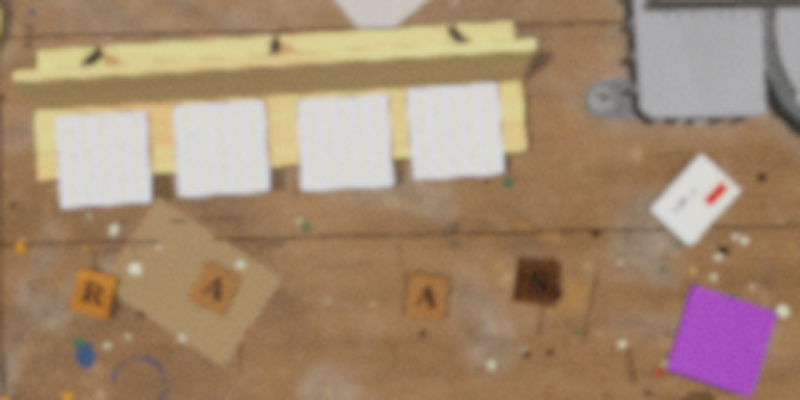

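```bash
cat >> h.py <<'E'
def blocks(s,show=True):
    im=s['image'];hsv=cv2.cvtColor(im,cv2.COLOR_BGR2HSV).astype(int)
    out=[]
    return out
E
python3 - <<'E'
from h import *
s=snap('top');im=s['image']
f=lambda p:[150+p[0]/2.963,125+p[1]/2.963]
P=ray(s,[f((37,181)),f((527,150))],45);print('front',P.round(1))
Q=ray(s,[f((36,110)),f((525,82))],45);print('ends back',Q.round(1))
F=ray(s,[f((13,76)),f((537,43))],132);print('fence front top',F.round(1))
d=P[0]-P[1];print('yaw',np.arctan2(-d[0],d[1]),np.linalg.norm(d),(P.mean(0)))
for c in [(94,294),(214,287),(427,295),(537,281),(160,240)]: print(c,ray(s,[f(c)],24).round(1))
hsv=cv2.cvtColor(im,cv2.COLOR_BGR2HSV)
for p in [(94,280),(205,275),(415,285),(520,270),(150,240),(330,240),(600,280)]:
    q=f(p);print(p,hsv[int(q[1]),int(q[0])])
E
```

```text
front [[ 574.5  300.    45. ]
 [ 596.1 -240.1   45. ]]
ends back [[ 653.1  300.1   45. ]
 [ 671.5 -240.3   45. ]]
fence front top [[ 676.9  302.7  132. ]
 [ 698.4 -237.4  132. ]]
yaw 0.03998491056700514 540.5321647624861 [585.30981993  29.95084804  45.        ]
(94, 294) [[448.5 243.1  24. ]]
(214, 287) [[453.2 109.3  24. ]]
(427, 295) [[ 438.8 -127.6   24. ]]
(537, 281) [[ 451.4 -250.6   24. ]]
(160, 240) [[506.9 168.5  24. ]]
(94, 280) [ 16 181 176]
(205, 275) [ 15 141 165]
(415, 285) [ 15 146 166]
(520, 270) [ 13 164  84]
(150, 240) [ 17  99 155]
(330, 240) [ 15 112 144]
(600, 280) [ 17 120 147]
```

```bash
cat >> h.py <<'E'
from scipy.spatial.transform import Rotation as Ro
PSI=0.04
def to(x,y,z,psi=PSI):
    s=env.sense();R=Ro.from_rotvec(s['tcp_rot']).as_matrix()
    a=np.arctan2(R[1,0],R[0,0])
    print('t',round(s['t'],2),'pos',s['eef_pos'].round(1),'psi',a.round(4),'F',s['contact_force'].round(1),'delta',(R.T@(np.array([x,y,z])-s['eef_pos'])).round(1),'turn',round(a-psi,3))
E
python3 -c "
from h import *
to(535,-156,150)"; python3 -m jog '[{"delta_pos":[0,0,0],"turn":0.0}]' 1
```

```text
t 0.2 pos [ 248.8 -517.9  230.7] psi 0.4478 F [-0.2 -0.5  0.1] delta [ 414.7 -202.2   81. ] turn 0.408
t: 0.28
eef_pos: [248.8, -518.1, 230.9]
tcp_rot: [-3.062, -0.697, 0.0]
contact_force: [-0.1, 0.4, 0.7]
gripper_width: 0.881
grip_force: 0.0
```

```bash
python3 -m jog '[{"delta_pos":[35,-17,0],"turn":0.0},{"delta_pos":[70,-34,0],"turn":0.0},{"delta_pos":[105,-51,0],"turn":0.0},{"delta_pos":[140,-68,0],"turn":0.0},{"delta_pos":[175,-85,0],"turn":0.0}]' 1 >/dev/null; python3 -m jog '[{"delta_pos":[35,-17,0],"turn":0.0},{"delta_pos":[70,-34,0],"turn":0.0},{"delta_pos":[105,-51,0],"turn":0.0},{"delta_pos":[140,-68,0],"turn":0.0},{"delta_pos":[175,-85,0],"turn":0.0}]' 1; python3 -m jog '[{"delta_pos":[15,-7,10],"turn":0.1},{"delta_pos":[30,-14,20],"turn":0.2},{"delta_pos":[45,-21,40],"turn":0.3},{"delta_pos":[60,-28,60],"turn":0.4},{"delta_pos":[65,-32,81],"turn":0.408}]' 1;  python3 -c "
from h import *
to(535,-156,35)"
```

```text
t: 1.12
eef_pos: [491.7, -211.8, 231.5]
tcp_rot: [3.063, 0.697, 0.0]
contact_force: [0.4, -0.6, -0.5]
gripper_width: 0.004
grip_force: 0.0
t: 1.53
eef_pos: [537.6, -155.1, 150.0]
tcp_rot: [3.141, 0.058, 0.004]
contact_force: [0.1, -0.0, -0.8]
gripper_width: 0.004
grip_force: 0.0
t 1.53 pos [ 537.6 -155.1  150. ] psi 0.0369 F [ 0.1 -0.  -0.8] delta [ -3.    0.7 115. ] turn -0.003
```

```bash
python3 -m jog '[{"delta_pos":[-3,0,38],"turn":0},{"delta_pos":[-3,0,76],"turn":0},{"delta_pos":[-3,0,114],"turn":0},{"delta_pos":[-3,0,114],"turn":0},{"delta_pos":[6,0,114],"turn":0}]' | tail -4;for i in 1; do python3 -m jog '[{"delta_pos":[3,0,0],"turn":0},{"delta_pos":[6,0,0],"turn":0},{"delta_pos":[8,0,0],"turn":0},{"delta_pos":[10,0,0],"turn":0},{"delta_pos":[11,0,0],"turn":0}]'; done; python3 -m jog '[{"delta_pos":[1,0,0],"turn":0},{"delta_pos":[2,0,0],"turn":0}]'; python3 -m jog '[{"delta_pos":[1,0,0],"turn":0},{"delta_pos":[2,0,0],"turn":0}]';python3 -m jog '[{"delta_pos":[1,0,0],"turn":0},{"delta_pos":[2,0,0],"turn":0}]'
```

```text
tcp_rot: [-3.138, -0.062, 0.013]
contact_force: [0.1, -0.5, 0.4]
gripper_width: -0.001
grip_force: 0.0
t: 2.37
eef_pos: [553.9, -156.2, 37.9]
tcp_rot: [3.14, 0.063, 0.005]
contact_force: [-0.0, -0.6, 0.7]
gripper_width: -0.002
grip_force: 0.0
t: 2.53
eef_pos: [554.7, -155.8, 36.9]
tcp_rot: [3.141, 0.062, 0.001]
contact_force: [0.2, -0.3, -0.5]
gripper_width: -0.005
grip_force: 0.0
t: 2.7
eef_pos: [556.5, -155.7, 36.3]
tcp_rot: [-3.141, -0.063, 0.0]
contact_force: [-1.2, 0.0, 0.4]
gripper_width: 0.001
grip_force: 0.0
t: 2.87
eef_pos: [557.8, -155.5, 36.1]
tcp_rot: [-3.141, -0.063, 0.003]
contact_force: [-1.8, -0.3, 1.9]
gripper_width: 0.002
grip_force: 0.9
```

```bash
for i in 1; do python3 -m jog '[{"delta_pos":[0.5,0,0],"turn":0},{"delta_pos":[1,0,0],"turn":0}]'|grep -E "eef|contact";python3 -m jog '[{"delta_pos":[0.5,0,0],"turn":0},{"delta_pos":[1,0,0],"turn":0}]'|grep -E "eef|contact";python3 -m jog '[{"delta_pos":[0.5,0,0],"turn":0},{"delta_pos":[1,0,0],"turn":0}]'|grep -E "eef|contact";done
```

```text
eef_pos: [559.1, -155.5, 36.1]
contact_force: [-0.5, 0.3, 0.2]
eef_pos: [559.6, -155.5, 36.1]
contact_force: [-4.3, 0.4, 1.7]
eef_pos: [559.7, -155.4, 36.1]
contact_force: [-7.2, -1.7, 4.9]
```

```bash
python3 -m jog '[{"delta_pos":[0,0,-2],"turn":0},{"delta_pos":[0,0,-4],"turn":0}]'|grep -E "eef|contact";python3 -m jog '[{"delta_pos":[0.3,0,-2],"turn":0},{"delta_pos":[0.6,0,-4],"turn":0}]'|grep -E "eef|contact"; python3 -m jog '[{"delta_pos":[0.4,0,-2],"turn":0},{"delta_pos":[0.8,0,-4],"turn":0}]'|grep -E "eef|contact"; python3 -c "
from h import *
s=snap('side');cv2.imwrite('pics/s1.png',cv2.resize(s['image'][120:270,200:350],(600,600),interpolation=2))"
```

```text
eef_pos: [559.9, -155.2, 39.7]
contact_force: [-5.5, -0.8, -0.0]
eef_pos: [560.2, -155.1, 43.8]
contact_force: [-6.8, -0.7, -0.3]
eef_pos: [560.7, -155.1, 47.8]
contact_force: [-6.5, -0.5, -0.4]
```

View pics/s1.png

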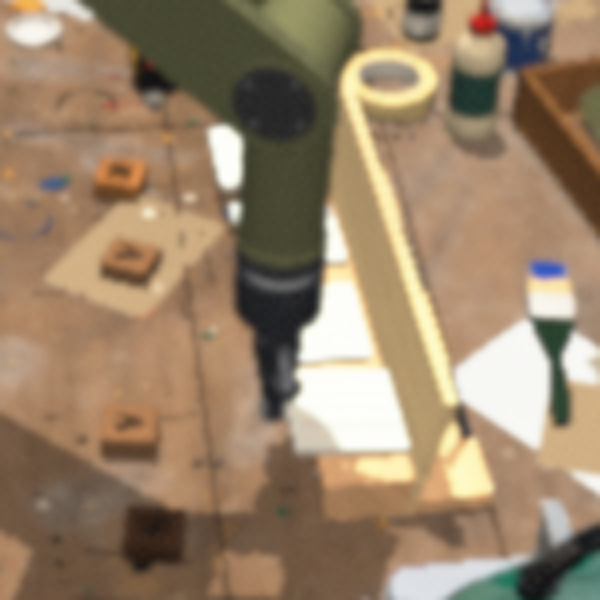

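```bash
python3 -m jog '[{"delta_pos":[0.6,0,-4],"turn":0},{"delta_pos":[1.4,0,-8],"turn":0}]'|grep -E "eef|contact";python3 -m jog '[{"delta_pos":[1.2,0,-5],"turn":0},{"delta_pos":[2.6,0,-10],"turn":0}]'|grep -E "eef|contact"; python3 -m jog '[{"delta_pos":[1.7,0,-5],"turn":0},{"delta_pos":[3.7,0,-10],"turn":0}]'|grep -E "eef|contact"; python3 -c "
from h import *
s=snap('side');cv2.imwrite('pics/s2.png',cv2.resize(s['image'][190:250,250:320],(700,600),interpolation=2))"
```

```text
eef_pos: [561.9, -155.1, 55.7]
contact_force: [-7.2, -0.9, 0.9]
eef_pos: [563.9, -155.0, 65.8]
contact_force: [-8.4, -1.1, 1.5]
eef_pos: [566.9, -154.8, 75.8]
contact_force: [-10.4, -1.5, 2.1]
```

View pics/s2.png

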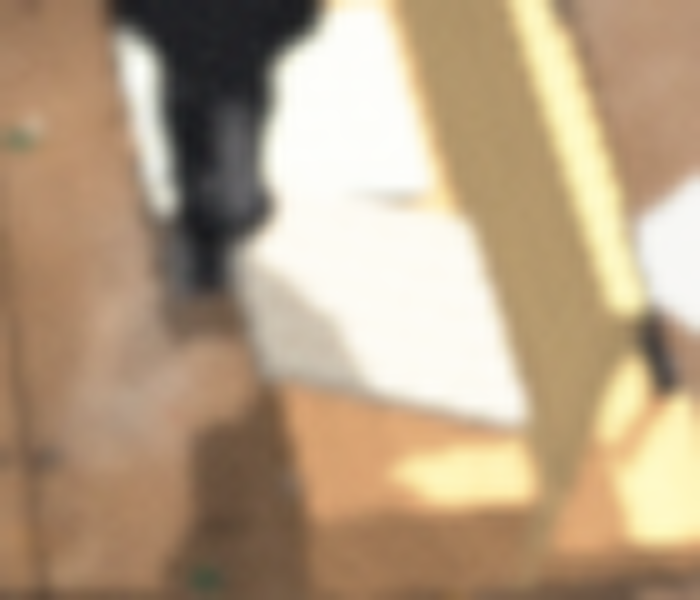

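```bash
python3 -m jog '[{"delta_pos":[1.7,0,-5],"turn":0},{"delta_pos":[3.6,0,-10],"turn":0}]'|grep -E "eef|contact";python3 -m jog '[{"delta_pos":[2.6,0,-5],"turn":0},{"delta_pos":[5.6,0,-10],"turn":0}]'|grep -E "eef|contact"; python3 -m jog '[{"delta_pos":[3.6,0,-5],"turn":0},{"delta_pos":[7.5,0,-10],"turn":0}]'|grep -E "eef|contact"
```

```text
eef_pos: [571.0, -154.7, 85.9]
contact_force: [-7.5, -0.0, 3.1]
eef_pos: [576.8, -154.5, 96.3]
contact_force: [-9.0, -0.4, 3.5]
eef_pos: [584.5, -154.2, 106.7]
contact_force: [-8.3, 0.7, 6.4]
```

```bash
python3 -m jog '[{"delta_pos":[5,0,-4.5],"turn":0},{"delta_pos":[10,0,-9],"turn":0}]'|grep -E "eef|contact";python3 -m jog '[{"delta_pos":[5,0,-3.5],"turn":0},{"delta_pos":[10,0,-6],"turn":0}]'|grep -E "eef|contact"; python3 -m jog '[{"delta_pos":[5,0,-2],"turn":0},{"delta_pos":[10,0,-4],"turn":0}]'|grep -E "eef|contact"
```

```text
eef_pos: [597.9, -154.2, 116.3]
contact_force: [-1.3, -0.1, 0.9]
eef_pos: [609.4, -153.9, 122.4]
contact_force: [-0.2, 0.2, 0.7]
eef_pos: [618.6, -153.3, 125.5]
contact_force: [0.0, 0.5, 0.3]
```

```bash
python3 -c "
from h import *
s=snap('side');cv2.imwrite('pics/s3.png',cv2.resize(s['image'][170:250,250:330],(600,600),interpolation=2))"
```

```text
(no output)
```

View pics/s3.png

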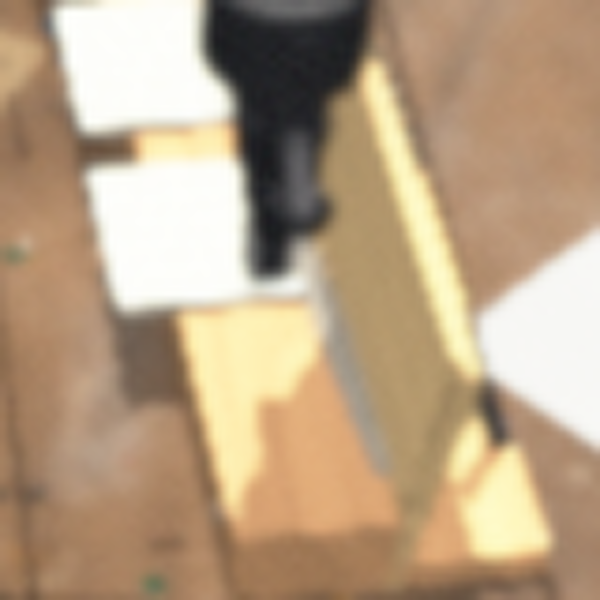

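```bash
python3 -m jog '[{"delta_pos":[5,0,2],"turn":0},{"delta_pos":[10,0,4],"turn":0},{"delta_pos":[15,0,6],"turn":0},{"delta_pos":[20,0,8],"turn":0}]'|grep -E "eef|contact";python3 -m jog '[{"delta_pos":[4,0,0],"turn":0},{"delta_pos":[8,0,0],"turn":0},{"delta_pos":[12,0,0],"turn":0}]'|grep -E "eef|contact"; python3 -m jog '[{"delta_pos":[2,0,0],"turn":0},{"delta_pos":[4,0,0],"turn":0},{"delta_pos":[6,0,0],"turn":0}]'|grep -E "eef|contact"
```

```text
eef_pos: [637.7, -152.4, 116.7]
contact_force: [0.1, -0.3, -0.8]
eef_pos: [649.7, -152.0, 117.1]
contact_force: [-0.4, -0.4, 0.8]
eef_pos: [655.4, -151.8, 117.4]
contact_force: [-0.5, 0.0, -0.5]
```

```bash
python3 -m jog '[{"delta_pos":[-40,0,0],"turn":0},{"delta_pos":[-75,-20,0],"turn":0},{"delta_pos":[-105,-50,0],"turn":0},{"delta_pos":[-125,-85,0],"turn":0},{"delta_pos":[-125,-119,0],"turn":0}]'|grep -E "eef|contact"; python3 -c "
from h import *
to(535,-38,36)"
```

```text
eef_pos: [519.1, -37.0, 116.9]
contact_force: [-0.4, 0.7, -0.4]
t 6.77 pos [519.1 -37.  116.9] psi 0.0372 F [-0.4  0.7 -0.4] delta [16.4  1.7 80.8] turn -0.003
```

```bash
python3 -m jog '[{"delta_pos":[0,2,27],"turn":0},{"delta_pos":[0,2,54],"turn":0},{"delta_pos":[5,2,81],"turn":0},{"delta_pos":[15,2,81],"turn":0},{"delta_pos":[22,2,81],"turn":0}]' | grep -E "eef|contact";for i in 1; do python3 -m jog '[{"delta_pos":[2,0,0],"turn":0},{"delta_pos":[4,0,0],"turn":0},{"delta_pos":[6,0,0],"turn":0}]'| grep -E "eef|contact"; python3 -m jog '[{"delta_pos":[1,0,0],"turn":0},{"delta_pos":[2,0,0],"turn":0},{"delta_pos":[3,0,0],"turn":0}]'| grep -E "eef|contact";python3 -m jog '[{"delta_pos":[1,0,0],"turn":0},{"delta_pos":[2,0,0],"turn":0}]'| grep -E "eef|contact"; done
```

```text
eef_pos: [547.7, -38.8, 35.7]
contact_force: [-1.6, 0.3, -0.1]
eef_pos: [554.5, -39.0, 37.7]
contact_force: [-1.6, -0.7, 1.8]
eef_pos: [555.3, -38.8, 36.8]
contact_force: [-5.7, -2.0, 3.5]
eef_pos: [555.4, -38.6, 36.3]
contact_force: [-8.8, -2.5, 5.9]
```

```bash
python3 -m jog '[{"delta_pos":[0,0,-4],"turn":0},{"delta_pos":[0,0,-8],"turn":0},{"delta_pos":[0.5,0,-12],"turn":0}]'|grep -E "eef|contact";python3 -m jog '[{"delta_pos":[0.6,0,-4],"turn":0},{"delta_pos":[1.3,0,-8],"turn":0}]'|grep -E "eef|contact";python3 -m jog '[{"delta_pos":[1,0,-5],"turn":0},{"delta_pos":[2.1,0,-10],"turn":0}]'|grep -E "eef|contact"; python3 -m jog '[{"delta_pos":[1.5,0,-5],"turn":0},{"delta_pos":[3,0,-10],"turn":0}]'|grep -E "eef|contact"; python3 -m jog '[{"delta_pos":[1.7,0,-5],"turn":0},{"delta_pos":[3.6,0,-10],"turn":0}]'|grep -E "eef|contact"
```

```text
eef_pos: [556.1, -38.5, 47.7]
contact_force: [-5.4, -1.5, 0.4]
eef_pos: [557.4, -38.5, 55.8]
contact_force: [-5.7, -2.3, 0.5]
eef_pos: [559.2, -38.4, 65.7]
contact_force: [-7.0, -0.6, 0.9]
eef_pos: [562.0, -38.3, 75.8]
contact_force: [-6.5, -1.3, 2.0]
eef_pos: [566.1, -38.1, 86.0]
contact_force: [-6.2, -0.9, 1.3]
```

```bash
python3 -m jog '[{"delta_pos":[2.6,0,-5],"turn":0},{"delta_pos":[5.6,0,-10],"turn":0}]'|grep -E "eef|contact"; python3 -m jog '[{"delta_pos":[3.6,0,-5],"turn":0},{"delta_pos":[7.5,0,-10],"turn":0}]'|grep -E "eef|contact"; python3 -m jog '[{"delta_pos":[4.5,0,-4.5],"turn":0},{"delta_pos":[9,0,-9],"turn":0}]'|grep -E "eef|contact";python3 -m jog '[{"delta_pos":[3,0,-2],"turn":0},{"delta_pos":[6,0,-4],"turn":0},{"delta_pos":[9,0,-6],"turn":0}]'|grep -E "eef|contact"; python3 -m jog '[{"delta_pos":[3,0,-2],"turn":0},{"delta_pos":[6,0,-3],"turn":0},{"delta_pos":[9,0,-4],"turn":0},{"delta_pos":[12,0,-4],"turn":0}]'|grep -E "eef|contact"
```

```text
eef_pos: [571.6, -37.9, 96.1]
contact_force: [-7.6, -0.5, 3.6]
eef_pos: [578.9, -37.6, 106.3]
contact_force: [-7.7, -0.5, 5.2]
eef_pos: [589.6, -37.2, 115.7]
contact_force: [-1.6, -0.4, 1.1]
eef_pos: [601.1, -36.9, 121.7]
contact_force: [-1.1, -0.5, 1.3]
eef_pos: [612.8, -36.4, 125.4]
contact_force: [-0.3, -0.3, 0.1]
```

Same signature as the first tile. Push through, then move to the third tile (y≈98).

```bash
python3 -m jog '[{"delta_pos":[5,0,2],"turn":0},{"delta_pos":[10,0,4],"turn":0},{"delta_pos":[15,0,6],"turn":0},{"delta_pos":[20,0,8],"turn":0},{"delta_pos":[24,0,8],"turn":0}]'|grep -E "eef|contact";python3 -m jog '[{"delta_pos":[4,0,0],"turn":0},{"delta_pos":[8,0,0],"turn":0},{"delta_pos":[12,0,0],"turn":0}]'|grep -E "eef|contact"; python3 -m jog '[{"delta_pos":[-40,0,0],"turn":0},{"delta_pos":[-75,-25,0],"turn":0},{"delta_pos":[-105,-60,0],"turn":0},{"delta_pos":[-119,-98,0],"turn":0},{"delta_pos":[-124,-131,0],"turn":0}]'|grep -E "eef|contact"; python3 -c "
from h import *
to(530,98,36)
s=snap('side');cv2.imwrite('pics/s4.png',cv2.resize(s['image'][130:250,240:340],(500,600),interpolation=2))"
```

```text
eef_pos: [636.7, -35.4, 116.5]
contact_force: [0.8, 0.1, -0.1]
eef_pos: [648.7, -35.0, 117.3]
contact_force: [-0.5, -0.4, -0.2]
eef_pos: [515.4, 91.4, 117.3]
contact_force: [0.7, -0.8, -0.1]
t 10.93 pos [515.4  91.4 117.3] psi 0.0376 F [ 0.7 -0.8 -0.1] delta [15.1 -6.1 81.3] turn -0.002
```

View pics/s4.png

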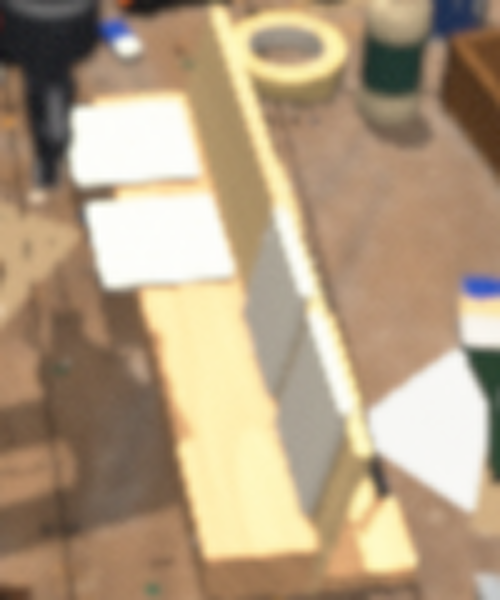

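```bash
python3 -m jog '[{"delta_pos":[0,-6,27],"turn":0},{"delta_pos":[0,-6,54],"turn":0},{"delta_pos":[5,-6,81],"turn":0},{"delta_pos":[14,-6,81],"turn":0},{"delta_pos":[22,-6,81],"turn":0}]' | grep -E "eef|contact";for i in 1; do python3 -m jog '[{"delta_pos":[2,0,0],"turn":0},{"delta_pos":[4,0,0],"turn":0},{"delta_pos":[6,0,0],"turn":0}]'| grep -E "eef|contact"; python3 -m jog '[{"delta_pos":[1,0,0],"turn":0},{"delta_pos":[2,0,0],"turn":0},{"delta_pos":[3,0,0],"turn":0}]'| grep -E "eef|contact";python3 -m jog '[{"delta_pos":[1,0,0],"turn":0},{"delta_pos":[2,0,0],"turn":0}]'| grep -E "eef|contact"; done
```

```text
eef_pos: [540.9, 97.8, 35.6]
contact_force: [0.9, 0.2, 0.7]
eef_pos: [547.7, 97.9, 37.7]
contact_force: [-1.6, -0.6, 2.4]
eef_pos: [549.5, 98.1, 36.9]
contact_force: [-1.4, -0.2, 1.2]
eef_pos: [550.2, 98.2, 36.4]
contact_force: [-5.3, -0.9, 4.3]
```

```bash
python3 -m jog '[{"delta_pos":[0.5,0,-4],"turn":0},{"delta_pos":[0.6,0,-8],"turn":0},{"delta_pos":[1.1,0,-12],"turn":0}]'|grep -E "eef|contact";python3 -m jog '[{"delta_pos":[0.6,0,-4],"turn":0},{"delta_pos":[1.3,0,-8],"turn":0}]'|grep -E "eef|contact";python3 -m jog '[{"delta_pos":[1,0,-5],"turn":0},{"delta_pos":[2.1,0,-10],"turn":0}]'|grep -E "eef|contact"; python3 -m jog '[{"delta_pos":[1.5,0,-5],"turn":0},{"delta_pos":[3,0,-10],"turn":0}]'|grep -E "eef|contact"; python3 -m jog '[{"delta_pos":[1.7,0,-5],"turn":0},{"delta_pos":[3.6,0,-10],"turn":0}]'|grep -E "eef|contact"
```

```text
eef_pos: [551.0, 98.1, 48.0]
contact_force: [-6.5, -0.1, 0.3]
eef_pos: [552.3, 98.2, 56.1]
contact_force: [-5.5, -1.0, 0.1]
eef_pos: [554.1, 98.2, 66.1]
contact_force: [-6.6, -0.2, 1.1]
eef_pos: [557.0, 98.4, 76.2]
contact_force: [-6.1, -0.7, 2.5]
eef_pos: [561.0, 98.5, 86.5]
contact_force: [-5.9, -0.5, 1.8]
```

```bash
python3 -m jog '[{"delta_pos":[2.6,0,-5],"turn":0},{"delta_pos":[5.6,0,-10],"turn":0}]'|grep -E "eef|contact"; python3 -m jog '[{"delta_pos":[3.6,0,-5],"turn":0},{"delta_pos":[7.5,0,-10],"turn":0}]'|grep -E "eef|contact"; python3 -m jog '[{"delta_pos":[4.5,0,-4.5],"turn":0},{"delta_pos":[9,0,-9],"turn":0}]'|grep -E "eef|contact";python3 -m jog '[{"delta_pos":[3,0,-2],"turn":0},{"delta_pos":[6,0,-4],"turn":0},{"delta_pos":[9,0,-6],"turn":0}]'|grep -E "eef|contact"; python3 -m jog '[{"delta_pos":[3,0,-2],"turn":0},{"delta_pos":[6,0,-3],"turn":0},{"delta_pos":[9,0,-4],"turn":0},{"delta_pos":[12,0,-4],"turn":0}]'|grep -E "eef|contact"
python3 -m jog '[{"delta_pos":[5,0,2],"turn":0},{"delta_pos":[10,0,4],"turn":0},{"delta_pos":[15,0,6],"turn":0},{"delta_pos":[20,0,8],"turn":0},{"delta_pos":[24,0,8],"turn":0}]'|grep -E "eef|contact";python3 -m jog '[{"delta_pos":[4,0,0],"turn":0},{"delta_pos":[8,0,0],"turn":0},{"delta_pos":[12,0,0],"turn":0}]'|grep -E "eef|contact"; python3 -m jog '[{"delta_pos":[-40,0,0],"turn":0},{"delta_pos":[-75,-25,0],"turn":0},{"delta_pos":[-105,-60,0],"turn":0},{"delta_pos":[-119,-98,0],"turn":0},{"delta_pos":[-124,-131,0],"turn":0}]'|grep -E "eef|contact"; python3 -c "
from h import *
to(524,227,36)"
```

```text
eef_pos: [566.6, 98.8, 96.6]
contact_force: [-7.0, 0.1, 3.3]
eef_pos: [574.0, 99.1, 106.9]
contact_force: [-7.3, -0.4, 4.6]
eef_pos: [585.1, 99.6, 116.3]
contact_force: [-1.1, 0.1, 1.9]
eef_pos: [595.3, 100.1, 121.9]
contact_force: [-1.0, -0.2, 0.7]
eef_pos: [606.6, 100.5, 125.4]
contact_force: [-0.3, -0.1, -0.7]
eef_pos: [630.5, 101.4, 116.5]
contact_force: [-0.6, -0.6, -0.1]
eef_pos: [642.5, 101.9, 117.3]
contact_force: [-0.6, -0.5, -1.0]
eef_pos: [509.4, 228.0, 117.4]
contact_force: [0.8, 0.6, -0.1]
t 15.15 pos [509.4 228.  117.4] psi 0.0383 F [ 0.8  0.6 -0.1] delta [14.8  1.5 81.4] turn -0.002
```

```bash
python3 -m jog '[{"delta_pos":[0,1,27],"turn":0},{"delta_pos":[0,1,54],"turn":0},{"delta_pos":[5,1,81],"turn":0},{"delta_pos":[13,1,81],"turn":0},{"delta_pos":[20,1,81],"turn":0}]' | grep -E "eef|contact";for i in 1; do python3 -m jog '[{"delta_pos":[2,0,0],"turn":0},{"delta_pos":[4,0,0],"turn":0},{"delta_pos":[6,0,0],"turn":0},{"delta_pos":[8,0,0],"turn":0}]'| grep -E "eef|contact"; python3 -m jog '[{"delta_pos":[1,0,0],"turn":0},{"delta_pos":[2,0,0],"turn":0},{"delta_pos":[3,0,0],"turn":0}]'| grep -E "eef|contact";python3 -m jog '[{"delta_pos":[1,0,0],"turn":0},{"delta_pos":[2,0,0],"turn":0}]'| grep -E "eef|contact"; done
```

```text
eef_pos: [532.6, 227.5, 35.4]
contact_force: [-0.5, 0.7, 0.0]
eef_pos: [541.2, 227.9, 37.6]
contact_force: [-2.6, 0.7, 1.9]
eef_pos: [543.7, 228.0, 36.7]
contact_force: [-2.5, -0.6, 1.5]
eef_pos: [545.1, 228.0, 36.3]
contact_force: [-4.3, 0.1, 3.7]
```

```bash
python3 -m jog '[{"delta_pos":[0.6,0,-4],"turn":0},{"delta_pos":[0.8,0,-8],"turn":0},{"delta_pos":[1.3,0,-12],"turn":0}]'|grep -E "eef|contact";python3 -m jog '[{"delta_pos":[0.6,0,-4],"turn":0},{"delta_pos":[1.3,0,-8],"turn":0}]'|grep -E "eef|contact";python3 -m jog '[{"delta_pos":[1,0,-5],"turn":0},{"delta_pos":[2.1,0,-10],"turn":0}]'|grep -E "eef|contact"; python3 -m jog '[{"delta_pos":[1.5,0,-5],"turn":0},{"delta_pos":[3,0,-10],"turn":0}]'|grep -E "eef|contact"; python3 -m jog '[{"delta_pos":[1.7,0,-5],"turn":0},{"delta_pos":[3.6,0,-10],"turn":0}]'|grep -E "eef|contact"
```

```text
eef_pos: [546.0, 228.0, 48.1]
contact_force: [-4.1, -0.2, -0.4]
eef_pos: [547.3, 228.1, 56.5]
contact_force: [-4.5, 0.3, 0.7]
eef_pos: [549.3, 228.1, 66.5]
contact_force: [-5.6, -0.1, -0.3]
eef_pos: [552.2, 228.2, 76.7]
contact_force: [-5.3, -0.4, 0.5]
eef_pos: [556.4, 228.5, 86.9]
contact_force: [-4.6, -0.2, 1.9]
```

```bash
python3 -m jog '[{"delta_pos":[2.8,0,-5],"turn":0},{"delta_pos":[5.8,0,-10],"turn":0}]'|grep -E "eef|contact"; python3 -m jog '[{"delta_pos":[3.8,0,-5],"turn":0},{"delta_pos":[7.8,0,-10],"turn":0}]'|grep -E "eef|contact"; python3 -m jog '[{"delta_pos":[4.5,0,-4.5],"turn":0},{"delta_pos":[9,0,-9],"turn":0}]'|grep -E "eef|contact";python3 -m jog '[{"delta_pos":[3,0,-2],"turn":0},{"delta_pos":[6,0,-4],"turn":0},{"delta_pos":[9,0,-6],"turn":0}]'|grep -E "eef|contact"; python3 -m jog '[{"delta_pos":[3,0,-2],"turn":0},{"delta_pos":[6,0,-3],"turn":0},{"delta_pos":[9,0,-4],"turn":0},{"delta_pos":[12,0,-4],"turn":0}]'|grep -E "eef|contact"
python3 -m jog '[{"delta_pos":[5,0,2],"turn":0},{"delta_pos":[10,0,4],"turn":0},{"delta_pos":[15,0,6],"turn":0},{"delta_pos":[20,0,8],"turn":0},{"delta_pos":[24,0,8],"turn":0}]'|grep -E "eef|contact";python3 -m jog '[{"delta_pos":[4,0,0],"turn":0},{"delta_pos":[8,0,0],"turn":0},{"delta_pos":[12,0,0],"turn":0}]'|grep -E "eef|contact"; python3 -m jog '[{"delta_pos":[-40,0,0],"turn":0},{"delta_pos":[-80,0,-10],"turn":0},{"delta_pos":[-110,0,-40],"turn":0},{"delta_pos":[-130,0,-70],"turn":0}]' 0|grep -E "eef|contact"; python3 -c "
from h import *
s=snap('top');im=s['image'];cv2.imwrite('pics/top2.png',cv2.resize(im[125:260,150:420],(800,400),interpolation=cv2.INTER_CUBIC))"
```

```text
eef_pos: [562.1, 228.7, 97.1]
contact_force: [-5.8, -0.9, 2.6]
eef_pos: [569.7, 229.0, 107.3]
contact_force: [-7.0, -0.6, 4.2]
eef_pos: [580.6, 229.6, 116.7]
contact_force: [-1.3, -1.2, 1.3]
eef_pos: [590.0, 230.1, 121.8]
contact_force: [-0.3, 1.2, 1.9]
eef_pos: [601.3, 230.4, 125.4]
contact_force: [-0.9, 0.6, 1.0]
eef_pos: [625.2, 231.2, 116.5]
contact_force: [-0.2, 0.3, 0.1]
eef_pos: [637.2, 231.8, 117.3]
contact_force: [-0.5, 0.3, 0.2]
eef_pos: [501.7, 225.5, 185.8]
contact_force: [0.3, -0.0, 2.1]
```

View pics/top2.png

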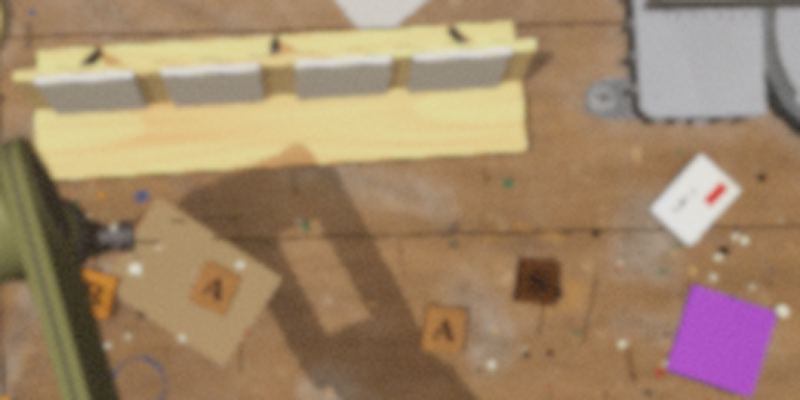

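```bash
python3 -m jog '[{"delta_pos":[-15,35,0],"turn":0},{"delta_pos":[-30,70,0],"turn":0},{"delta_pos":[-45,100,0],"turn":0},{"delta_pos":[-53,114,0],"turn":0},{"delta_pos":[-53,114,0],"turn":0}]' 0|grep -E "eef|contact"; python3 - <<'E'
from h import *
s=snap('top');f=lambda p:[150+p[0]/2.963,125+p[1]/2.963]
for p,q in [((53,113),(146,107)),((168,107),(263,100)),((295,97),(390,93)),((411,92),(507,84))]:
    w=ray(s,[f(p),f(q)],45);print(w.mean(0).round(1),np.linalg.norm(w[0]-w[1]).round(1))
w=snap('wrist','w1.png')
print('cam',(-np.array(w['R']).T@w['t']).round(0))
to(453,109,60)
E
```

```text
eef_pos: [456.4, 108.0, 187.6]
contact_force: [-0.6, 0.7, 0.0]
[651.4 230.   45. ] 102.9
[655.6 101.9  45. ] 105.1
[661.7 -38.4  45. ] 104.9
[ 666.5 -167.2   45. ] 106.4
cam [530. 112. 331.]
t 19.88 pos [459.2 110.5 187.9] psi 0.0381 F [ 1.1  0.7 -0.9] delta [ -6.5   1.3 127.9] turn -0.002
```

View pics/w1.png

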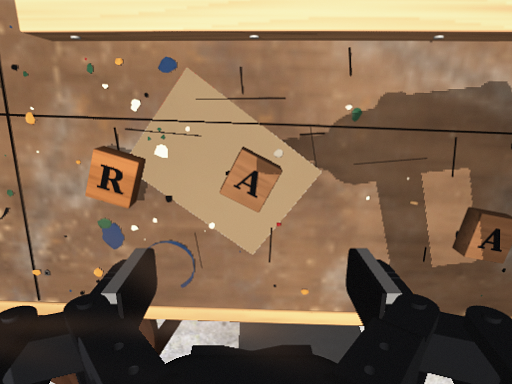

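```bash
cat >> h.py <<'E'
def blk(s,z=24,lo=150,hi=300):
    """block tops: saturated orange/brown blobs -> (centre,size,angle) on plane z"""
    im=cv2.GaussianBlur(s['image'],(3,3),0);hsv=cv2.cvtColor(im,cv2.COLOR_BGR2HSV)
    m=((hsv[...,0]>=5)&(hsv[...,0]<=18)&(hsv[...,1]>=lo)).astype(np.uint8)
    m=cv2.morphologyEx(m,cv2.MORPH_CLOSE,np.ones((9,9)));m=cv2.morphologyEx(m,cv2.MORPH_OPEN,np.ones((9,9)))
    for c in cv2.findContours(m,cv2.RETR_EXTERNAL,cv2.CHAIN_APPROX_NONE)[0]:
        if cv2.contourArea(c)<700: continue
        w=ray(s,c.reshape(-1,2)[:,:],z)[:,:2].astype(np.float32)
        r=cv2.minAreaRect(w)
        if max(r[1])<85: print('px',c.reshape(-1,2).mean(0).round(0),'c',np.round(r[0],1),'size',np.round(r[1],1),'ang',round(r[2],1))
E
python3 - <<'E'
from h import *
s=snap('wrist')
im=s['image'];hsv=cv2.cvtColor(im,cv2.COLOR_BGR2HSV)
for p in [(262,165),(272,190),(228,180),(126,165),(140,185),(250,208),(175,180),(60,200),(470,220)]: print(p,hsv[p[1],p[0]])
for lo in(130,150,165,180): print(lo);blk(s,lo=lo)
E
```

```text
(262, 165) [ 12 147 113]
(272, 190) [ 12 145 142]
(228, 180) [ 13 140 188]
(126, 165) [ 14 160 227]
(140, 185) [ 12 157  52]
(250, 208) [ 12 143 173]
(175, 180) [ 16  97 189]
(60, 200) [ 14  89 157]
(470, 220) [ 12 140  62]
130
px [486. 237.] c [ 403.5 -137.7] size [63.6 52.7] ang 80.5
px [251. 181.] c [454.2 109.9] size [44.4 50.5] ang 64.4
px [115. 177.] c [452.1 242.5] size [49.8 55.5] ang 75.6
150
px [115. 177.] c [452.3 242.5] size [48.3 54.2] ang 74.8
165
px [114. 186.] c [443.8 245.1] size [46.3 34. ] ang 75.4
180
```

```bash
python3 -m jog '[{"delta_pos":[0,0,0],"turn":0.12},{"delta_pos":[0,0,0],"turn":0.24},{"delta_pos":[0,0,0],"turn":0.36},{"delta_pos":[0,0,0],"turn":0.485},{"delta_pos":[0,0,0],"turn":0.485}]' 0|grep -E "eef|contact"; python3 -c "
from h import *
to(448.8,112.5,4,-.447)"
```

```text
eef_pos: [459.7, 111.9, 187.3]
contact_force: [0.5, -0.5, -0.7]
t 20.35 pos [459.7 111.9 187.3] psi -0.4468 F [ 0.5 -0.5 -0.7] delta [-10.2   4.3 183.3] turn 0.0
```

```bash
python3 -m jog '[{"delta_pos":[-5,2,40],"turn":0},{"delta_pos":[-10,4,80],"turn":0},{"delta_pos":[-10,4,115],"turn":0},{"delta_pos":[-10,4,140],"turn":0},{"delta_pos":[-10,4,150],"turn":0}]' 0|grep -E "eef|contact"; python3 -c "
from h import *
to(448.8,112.5,4,-.447)"; python3 -m jog '[{"delta_pos":[0,0,12],"turn":0},{"delta_pos":[0,0,22],"turn":0},{"delta_pos":[0,0,30],"turn":0},{"delta_pos":[0,0,32.5],"turn":0}]' 0|grep -E "eef|contact"; python3 -m jog '[{"delta_pos":[0,0,0],"turn":0},{"delta_pos":[0,0,0],"turn":0},{"delta_pos":[0,0,0],"turn":0},{"delta_pos":[0,0,0],"turn":0},{"delta_pos":[0,0,0],"turn":0}]' 1;python3 -m jog '[{"delta_pos":[0,0,0],"turn":0},{"delta_pos":[0,0,0],"turn":0},{"delta_pos":[0,0,0],"turn":0}]' 1
```

```text
eef_pos: [445.9, 111.8, 34.0]
contact_force: [-0.3, -0.3, 0.3]
t 20.77 pos [445.9 111.8  34. ] psi -0.4402 F [-0.3 -0.3  0.3] delta [ 2.4 -1.9 29.9] turn 0.007
eef_pos: [447.8, 111.9, 3.5]
contact_force: [-0.2, -0.3, -0.7]
t: 21.52
eef_pos: [448.3, 111.5, 5.8]
tcp_rot: [-3.063, 0.693, -0.003]
contact_force: [-0.9, 1.0, 4.8]
gripper_width: 0.513
grip_force: 61.5
t: 21.77
eef_pos: [448.3, 111.4, 5.7]
tcp_rot: [-3.063, 0.693, -0.003]
contact_force: [-0.6, -0.8, 6.5]
gripper_width: 0.512
grip_force: 61.8
```

```bash
python3 -m jog '[{"delta_pos":[0,0,-20],"turn":0},{"delta_pos":[0,0,-50],"turn":-0.12},{"delta_pos":[0,0,-80],"turn":-0.24},{"delta_pos":[0,0,-110],"turn":-0.36},{"delta_pos":[0,0,-120],"turn":-0.485}]' 1|grep -E "eef|contact|wid|grip"; python3 -m jog '[{"delta_pos":[0,0,0],"turn":0}]' 1|grep -E "eef|contact|wid|grip"; python3 -c "
from h import *
to(606,101,75)"
```

```text
eef_pos: [449.9, 111.6, 128.9]
contact_force: [0.1, -0.3, -1.7]
gripper_width: 0.509
grip_force: 61.4
eef_pos: [450.0, 111.6, 128.0]
contact_force: [0.0, 0.8, -1.0]
gripper_width: 0.513
grip_force: 61.4
t 22.27 pos [450.  111.6 128. ] psi 0.043 F [ 0.   0.8 -1. ] delta [154.9  17.4  54.2] turn 0.003
```

```bash
python3 -m jog '[{"delta_pos":[35,4,0],"turn":0},{"delta_pos":[70,9,0],"turn":0},{"delta_pos":[105,13,10],"turn":0},{"delta_pos":[140,17,30],"turn":0},{"delta_pos":[155,17,53],"turn":0}]' 1|grep -E "eef|contact|wid|grip"; python3 -m jog '[{"delta_pos":[0,0,5],"turn":0},{"delta_pos":[0,0,10],"turn":0},{"delta_pos":[0,0,15],"turn":0}]' 1|grep -E "eef|contact|wid|grip"; python3 -m jog '[{"delta_pos":[0,0,3],"turn":0},{"delta_pos":[0,0,6],"turn":0},{"delta_pos":[0,0,7],"turn":0}]' 1|grep -E "eef|contact|wid|grip"
```

```text
eef_pos: [609.6, 99.8, 71.5]
contact_force: [1.0, -0.4, -0.5]
gripper_width: 0.514
grip_force: 61.4
eef_pos: [600.9, 100.3, 55.2]
contact_force: [0.6, -0.0, -0.2]
gripper_width: 0.511
grip_force: 61.4
eef_pos: [602.1, 100.6, 50.8]
contact_force: [-3.4, 0.1, 8.8]
gripper_width: 0.513
grip_force: 62.5
```

```bash
python3 -m jog '[{"delta_pos":[3,0,-2],"turn":0},{"delta_pos":[7,0,-2],"turn":0},{"delta_pos":[11,0,-2],"turn":0},{"delta_pos":[15,0,-2],"turn":0}]' 1|grep -E "eef|contact|wid|grip";for i in 1 ; do python3 -m jog '[{"delta_pos":[1,0,0],"turn":0},{"delta_pos":[2,0,0],"turn":0}]' 1|grep -E "eef|contact"; python3 -m jog '[{"delta_pos":[1,0,0],"turn":0},{"delta_pos":[2,0,0],"turn":0}]' 1|grep -E "eef|contact"; done
```

```text
eef_pos: [619.1, 101.2, 52.4]
contact_force: [0.6, -0.1, -0.1]
gripper_width: 0.511
grip_force: 61.4
eef_pos: [620.7, 101.1, 51.8]
contact_force: [-0.4, 0.1, -0.6]
eef_pos: [622.0, 101.2, 51.6]
contact_force: [-0.5, 0.1, -0.2]
```

```bash
for i in 1 ; do python3 -m jog '[{"delta_pos":[1,0,0],"turn":0},{"delta_pos":[1,0,0],"turn":0}]' 1|grep -E "eef|contact"; python3 -m jog '[{"delta_pos":[1,0,0],"turn":0},{"delta_pos":[1,0,0],"turn":0}]' 1|grep -E "eef|contact"; python3 -m jog '[{"delta_pos":[1,0,0],"turn":0},{"delta_pos":[1,0,0],"turn":0}]' 1|grep -E "eef|contact"; done
```

```text
eef_pos: [623.3, 101.3, 51.7]
contact_force: [0.0, 0.1, -1.5]
eef_pos: [624.0, 101.3, 51.7]
contact_force: [1.3, -0.6, -0.7]
eef_pos: [624.2, 101.3, 51.6]
contact_force: [-1.9, -0.3, 1.2]
```

```bash
python3 -m jog '[{"delta_pos":[0.7,0,0],"turn":0},{"delta_pos":[0.7,0,0],"turn":0}]' 1|grep -E "eef|contact"; python3 -m jog '[{"delta_pos":[0,0,0.5],"turn":0},{"delta_pos":[0,0,1],"turn":0}]' 1|grep -E "eef|contact";  python3 -m jog '[{"delta_pos":[0,0,0],"turn":0},{"delta_pos":[0,0,0],"turn":0},{"delta_pos":[0,0,0],"turn":0},{"delta_pos":[0,0,0],"turn":0},{"delta_pos":[0,0,-3],"turn":0}]' 0.2|grep -E "eef|contact|wid|grip"; python3 -m jog '[{"delta_pos":[0,0,-15],"turn":0},{"delta_pos":[-5,0,-40],"turn":0},{"delta_pos":[-30,0,-75],"turn":0},{"delta_pos":[-70,0,-110],"turn":0},{"delta_pos":[-105,0,-130],"turn":0}]' 0.2|grep -E "eef|contact|wid|grip"; python3 -c "
from h import *
to(452,243,180)
s=snap('wrist','w2.png')"
```

```text
eef_pos: [624.2, 101.3, 51.5]
contact_force: [-5.5, 0.5, 1.0]
eef_pos: [624.1, 101.3, 50.8]
contact_force: [-6.8, -0.3, 6.9]
eef_pos: [626.1, 101.3, 53.5]
contact_force: [0.3, -0.2, -0.5]
gripper_width: 0.796
grip_force: 0.0
eef_pos: [532.0, 97.6, 180.0]
contact_force: [-0.9, 0.0, 0.1]
gripper_width: 0.801
grip_force: 0.0
t 25.52 pos [532.   97.6 180. ] psi 0.0395 F [-0.9  0.   0.1] delta [ -74.2 -148.4   -0.3] turn -0.001
```

View pics/w2.png

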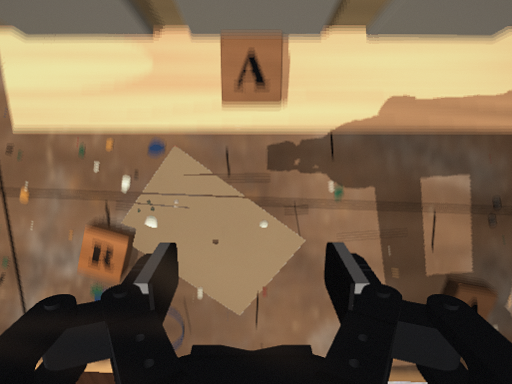

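```bash
python3 -m jog '[{"delta_pos":[-20,-37,0],"turn":0},{"delta_pos":[-40,-74,0],"turn":0},{"delta_pos":[-60,-111,0],"turn":0},{"delta_pos":[-74,-148,0],"turn":0},{"delta_pos":[-74,-148,0],"turn":0}]' 0|grep -E "eef|contact"; python3 -m jog '[{"delta_pos":[0,0,0],"turn":0},{"delta_pos":[0,0,0],"turn":0}]' 0|grep -E "eef|contact"; python3 -c "
from h import *
s=snap('wrist','w3.png')
for lo in (120,130,140,150):blk(s,lo=lo)
to(452,243,180)"
```

```text
eef_pos: [447.5, 248.2, 178.2]
contact_force: [-0.0, -0.1, -0.2]
eef_pos: [450.9, 242.6, 177.9]
contact_force: [0.4, -0.2, 0.5]
px [427. 264.] c [367.9  54.1] size [70.7 29.8] ang 14.3
px [247. 178.] c [451.2 245.5] size [45.7 53.8] ang 75.4
px [236. 112.] c [511.1 258.1] size [38.1 39.2] ang 2.4
px [178. 334.] c [267.8 314.7] size [58.3 78.8] ang 8.5
px [247. 178.] c [451.3 245.4] size [45.2 53. ] ang 75.1
px [169. 337.] c [263.6 325.2] size [50.7 55.9] ang 2.5
px [247. 177.] c [451.5 245.5] size [44.7 52.6] ang 75.2
px [247. 177.] c [451.3 245.5] size [44.2 51.2] ang 74.8
t 26.2 pos [451.2 242.  177.8] psi 0.0398 F [ 0.5  0.1 -0.1] delta [ 0.9 -1.  -2.2] turn -0.0
```

```bash
python3 -m jog '[{"delta_pos":[-2,-2,20],"turn":0.1},{"delta_pos":[-3,-4,50],"turn":0.2},{"delta_pos":[-5,-5,80],"turn":0.302},{"delta_pos":[-5,-5,110],"turn":0.302},{"delta_pos":[-5,-5,135],"turn":0.302}]' 0|grep -E "eef|contact"; python3 -m jog '[{"delta_pos":[0,0,2],"turn":0},{"delta_pos":[0,0,2],"turn":0}]' 0 >/dev/null; python3 -c "
from h import *
to(445.6,247.1,6,-.262)"
```

```text
eef_pos: [446.0, 245.5, 41.1]
contact_force: [-1.5, -0.4, -0.1]
t 26.78 pos [445.1 245.4  39.4] psi -0.2646 F [0.4 0.4 0.4] delta [ 0.2 -1.8 33.4] turn -0.003
```

```bash
python3 -m jog '[{"delta_pos":[0,-1.5,12],"turn":0},{"delta_pos":[0,-1.5,22],"turn":0},{"delta_pos":[0,-1.5,30],"turn":0},{"delta_pos":[0,-1.5,33.5],"turn":0}]' 0|grep -E "eef|contact"; python3 -m jog '[{"delta_pos":[0,0,0],"turn":0},{"delta_pos":[0,0,0],"turn":0},{"delta_pos":[0,0,0],"turn":0},{"delta_pos":[0,0,0],"turn":0},{"delta_pos":[0,0,0],"turn":0}]' 1|grep -E "eef|contact|wid|grip";python3 -m jog '[{"delta_pos":[0,0,0],"turn":0},{"delta_pos":[0,0,-20],"turn":0},{"delta_pos":[0,0,-55],"turn":-0.1},{"delta_pos":[0,0,-90],"turn":-0.2},{"delta_pos":[0,0,-120],"turn":-0.302}]' 1|grep -E "eef|contact|wid|grip"; python3 -m jog '[{"delta_pos":[0,0,0],"turn":0}]' 1|grep -E "eef|contact|wid|grip"; python3 -c "
from h import *
to(597,228,75)"
```

```text
eef_pos: [446.2, 248.5, 7.2]
contact_force: [-1.2, 0.4, -0.6]
eef_pos: [446.3, 249.0, 8.1]
contact_force: [-0.7, 0.0, 4.9]
gripper_width: 0.509
grip_force: 61.8
eef_pos: [445.6, 248.8, 129.0]
contact_force: [0.2, 0.0, -0.5]
gripper_width: 0.509
grip_force: 61.3
eef_pos: [449.7, 250.7, 133.2]
contact_force: [-0.1, 0.4, -0.5]
gripper_width: 0.509
grip_force: 61.4
t 28.03 pos [449.7 250.7 133.2] psi 0.0438 F [-0.1  0.4 -0.5] delta [145.6  29.4  59.6] turn 0.004
```

```bash
python3 -m jog '[{"delta_pos":[35,7,0],"turn":0},{"delta_pos":[70,14,0],"turn":0},{"delta_pos":[105,21,10],"turn":0},{"delta_pos":[135,29,30],"turn":0},{"delta_pos":[146,29,55],"turn":0}]' 1|grep -E "eef|contact|wid|grip"; python3 -m jog '[{"delta_pos":[0,0,5],"turn":0},{"delta_pos":[0,0,10],"turn":0},{"delta_pos":[0,0,13],"turn":0}]' 1|grep -E "eef|contact|wid|grip"; python3 -m jog '[{"delta_pos":[0,0,3],"turn":0},{"delta_pos":[0,0,6],"turn":0}]' 1|grep -E "eef|contact|wid|grip"
```

```text
eef_pos: [599.9, 225.0, 73.2]
contact_force: [-0.1, 0.7, -0.4]
gripper_width: 0.508
grip_force: 61.3
eef_pos: [590.8, 225.4, 58.0]
contact_force: [0.6, 0.0, -0.1]
gripper_width: 0.507
grip_force: 61.3
eef_pos: [592.2, 226.1, 54.1]
contact_force: [-0.0, 0.0, -1.4]
gripper_width: 0.508
grip_force: 61.3
```

```bash
python3 -m jog '[{"delta_pos":[4,-2,0],"turn":0},{"delta_pos":[10,-2,0],"turn":0},{"delta_pos":[16,-2,0],"turn":0},{"delta_pos":[20,-2,0],"turn":0},{"delta_pos":[22,-2,0],"turn":0}]' 1|grep -E "eef|contact|wid|grip";for i in 1 ; do python3 -m jog '[{"delta_pos":[1,0,0],"turn":0},{"delta_pos":[2,0,0],"turn":0}]' 1|grep -E "eef|contact"; python3 -m jog '[{"delta_pos":[1,0,0],"turn":0},{"delta_pos":[2,0,0],"turn":0}]' 1|grep -E "eef|contact";python3 -m jog '[{"delta_pos":[1,0,0],"turn":0},{"delta_pos":[1,0,0],"turn":0}]' 1|grep -E "eef|contact"; done
```

```text
eef_pos: [616.3, 228.7, 53.9]
contact_force: [0.3, 0.1, -0.9]
gripper_width: 0.515
grip_force: 61.3
eef_pos: [616.9, 228.5, 53.2]
contact_force: [-0.1, -0.1, -0.1]
eef_pos: [618.4, 228.5, 53.2]
contact_force: [-0.1, -0.3, 0.5]
eef_pos: [619.5, 228.6, 53.2]
contact_force: [-1.5, -0.2, 0.8]
```

```bash
python3 -m jog '[{"delta_pos":[0.8,0,0],"turn":0},{"delta_pos":[0.8,0,0],"turn":0}]' 1|grep -E "eef|contact"; python3 -m jog '[{"delta_pos":[0.7,0,0.5],"turn":0},{"delta_pos":[0.7,0,1],"turn":0}]' 1|grep -E "eef|contact"
```

```text
eef_pos: [619.6, 228.6, 53.3]
contact_force: [-2.6, -0.8, 1.3]
eef_pos: [619.6, 228.6, 53.2]
contact_force: [-6.6, -0.4, 12.4]
```

```bash
python3 -m jog '[{"delta_pos":[0,0,0],"turn":0},{"delta_pos":[0,0,0],"turn":0},{"delta_pos":[0,0,0],"turn":0},{"delta_pos":[0,0,-1],"turn":0},{"delta_pos":[0,0,-5],"turn":0}]' 0.2|grep -E "eef|contact|wid|grip"; python3 -m jog '[{"delta_pos":[0,0,-15],"turn":0},{"delta_pos":[-5,0,-40],"turn":0},{"delta_pos":[-30,0,-75],"turn":0},{"delta_pos":[-65,0,-105],"turn":0},{"delta_pos":[-95,10,-125],"turn":0}]' 0.2|grep -E "eef|contact|wid|grip"; python3 -c "
from h import *
to(430,-135,180)"
```

```text
eef_pos: [621.0, 228.6, 56.6]
contact_force: [0.1, 0.9, 0.6]
gripper_width: 0.801
grip_force: 0.0
eef_pos: [528.7, 216.7, 183.8]
contact_force: [0.7, -0.2, 1.3]
gripper_width: 0.793
grip_force: 0.0
t 30.95 pos [528.7 216.7 183.8] psi 0.0401 F [ 0.7 -0.2  1.3] delta [-112.8  347.4    2.7] turn 0.0
```

```bash
python3 -m jog '[{"delta_pos":[-12,37,0],"turn":0},{"delta_pos":[-24,74,0],"turn":0},{"delta_pos":[-36,111,0],"turn":0},{"delta_pos":[-48,148,0],"turn":0},{"delta_pos":[-60,185,0],"turn":0}]' 0|grep -E "eef"; python3 -m jog '[{"delta_pos":[-12,37,0],"turn":0},{"delta_pos":[-24,74,0],"turn":0},{"delta_pos":[-36,111,0],"turn":0},{"delta_pos":[-48,148,0],"turn":0},{"delta_pos":[-53,162,0],"turn":0}]' 0|grep -E "eef";python3 -m jog '[{"delta_pos":[0,0,0],"turn":0},{"delta_pos":[0,0,0],"turn":0}]' 0|grep -E "eef|contact"; python3 -c "
from h import *
s=snap('wrist','w4.png')
for lo in (120,130,140,150):print(lo);blk(s,lo=lo)
to(430,-135,180)"
```

```text
eef_pos: [474.6, 26.7, 182.2]
eef_pos: [427.7, -140.1, 182.2]
eef_pos: [428.6, -136.6, 181.9]
contact_force: [0.1, 0.7, 0.1]
120
px [313. 288.] c [ 315.2 -205.3] size [50.5 83.6] ang 2.0
px [426. 258.] c [ 344.2 -322.7] size [84.4 65.8] ang 9.3
px [254. 207.] c [ 396.4 -142.2] size [48.  68.3] ang 80.8
130
px [257. 203.] c [ 403.  -144.3] size [44.8 53.5] ang 81.6
px [376. 159.] c [ 449.9 -256.9] size [69.4 50.4] ang 79.3
140
px [258. 203.] c [ 403.1 -144.4] size [43.  51.4] ang 81.3
px [370. 157.] c [ 451.7 -248. ] size [50.5 48.1] ang 79.9
150
px [371. 160.] c [ 448.2 -248.3] size [37.3 48.2] ang 2.1
t 32.0 pos [ 428.7 -135.8  181.8] psi 0.0385 F [0.5 0.5 0.1] delta [ 1.3 -0.8  1.8] turn -0.002
```

View pics/w4.png

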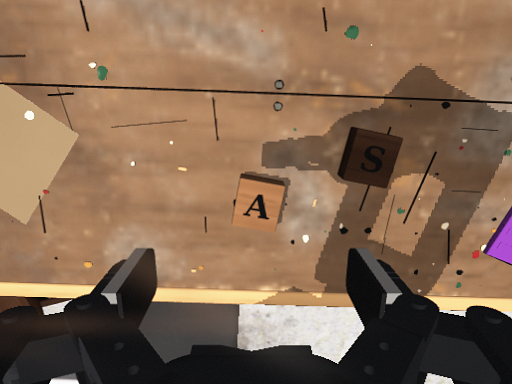

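```bash
python3 -m jog '[{"delta_pos":[-10,3,20],"turn":0.1},{"delta_pos":[-20,6,50],"turn":0.19},{"delta_pos":[-29,7,80],"turn":0.19},{"delta_pos":[-29,7,110],"turn":0.19},{"delta_pos":[-29,7,135],"turn":0.19}]' 0|grep -E "eef|contact"; python3 -m jog '[{"delta_pos":[0,0,2],"turn":0},{"delta_pos":[0,0,2],"turn":0}]' 0 >/dev/null; python3 -c "
from h import *
to(399,-143.7,6,-.15)"
```

```text
eef_pos: [399.4, -142.3, 45.3]
contact_force: [-0.4, 0.3, 0.1]
t 32.58 pos [ 399.3 -142.5   43.7] psi -0.1483 F [-0.5  0.1 -0.1] delta [ 0.1  1.3 37.7] turn 0.002
```

```bash
python3 -m jog '[{"delta_pos":[0,1,12],"turn":0},{"delta_pos":[0,1,24],"turn":0},{"delta_pos":[0,1,33],"turn":0},{"delta_pos":[0,1,38],"turn":0}]' 0|grep -E "eef|contact"; python3 -m jog '[{"delta_pos":[0,0,0],"turn":0},{"delta_pos":[0,0,0],"turn":0},{"delta_pos":[0,0,0],"turn":0},{"delta_pos":[0,0,0],"turn":0},{"delta_pos":[0,0,0],"turn":0}]' 1|grep -E "eef|contact|wid|grip";python3 -m jog '[{"delta_pos":[0,0,0],"turn":0},{"delta_pos":[0,0,-20],"turn":0},{"delta_pos":[0,0,-55],"turn":0},{"delta_pos":[0,0,-90],"turn":-0.1},{"delta_pos":[0,0,-120],"turn":-0.19}]' 1|grep -E "eef|contact|wid|grip"; python3 -m jog '[{"delta_pos":[0,0,0],"turn":0}]' 1|grep -E "eef|contact|wid|grip"; python3 -c "
from h import *
to(609,-38,75)"
```

```text
eef_pos: [401.4, -145.0, 7.4]
contact_force: [0.0, 0.5, 0.2]
eef_pos: [400.6, -145.3, 7.8]
contact_force: [-0.9, 1.5, 7.7]
gripper_width: 0.51
grip_force: 60.9
eef_pos: [399.6, -145.0, 128.9]
contact_force: [0.3, -0.9, -1.1]
gripper_width: 0.506
grip_force: 61.8
eef_pos: [403.6, -146.9, 132.3]
contact_force: [0.8, -0.4, -1.0]
gripper_width: 0.509
grip_force: 61.9
t 33.83 pos [ 403.6 -146.9  132.3] psi 0.0432 F [ 0.8 -0.4 -1. ] delta [ 209.3 -100.3   59. ] turn 0.003
```

```bash
python3 -m jog '[{"delta_pos":[36,-19,0],"turn":0},{"delta_pos":[72,-38,0],"turn":0},{"delta_pos":[108,-57,0],"turn":0},{"delta_pos":[140,-74,0],"turn":0},{"delta_pos":[170,-90,0],"turn":0}]' 1|grep -E "eef|contact|wid|grip"; python3 -m jog '[{"delta_pos":[20,-5,20],"turn":0},{"delta_pos":[35,-10,45],"turn":0},{"delta_pos":[37,-10,59],"turn":0},{"delta_pos":[37,-10,65],"turn":0}]' 1|grep -E "eef|contact|wid|grip"; python3 -m jog '[{"delta_pos":[0,0,5],"turn":0},{"delta_pos":[0,0,9],"turn":0},{"delta_pos":[0,0,12],"turn":0}]' 1|grep -E "eef|contact|wid|grip"
```

```text
eef_pos: [567.6, -47.1, 126.6]
contact_force: [-0.1, -0.8, -0.2]
gripper_width: 0.51
grip_force: 61.8
eef_pos: [601.8, -36.1, 58.7]
contact_force: [-0.9, -0.4, -0.7]
gripper_width: 0.508
grip_force: 61.8
eef_pos: [601.6, -37.0, 52.7]
contact_force: [-12.2, 2.7, 40.6]
gripper_width: 0.507
grip_force: 66.4
```

```bash
python3 -m jog '[{"delta_pos":[0,0,-4],"turn":0},{"delta_pos":[3,0,-5.5],"turn":0}]' 1|grep -E "t:|eef|contact|wid|grip"; python3 -m jog '[{"delta_pos":[5,0,0],"turn":0},{"delta_pos":[10,0,0],"turn":0},{"delta_pos":[15,0,0],"turn":0},{"delta_pos":[20,0,0],"turn":0}]' 1|grep -E "eef|contact|wid|grip"
```

```text
t: 35.0
eef_pos: [605.3, -37.2, 56.9]
tcp_rot: [3.141, 0.061, 0.003]
contact_force: [-0.3, -0.3, 0.3]
gripper_width: 0.508
grip_force: 61.8
eef_pos: [626.3, -36.1, 54.9]
contact_force: [-0.7, -0.3, -0.7]
gripper_width: 0.511
grip_force: 61.8
```

```bash
python3 -m jog '[{"delta_pos":[1,0,0.7],"turn":0},{"delta_pos":[2,0,1.4],"turn":0}]' 1|grep -E "eef|contact"; python3 -m jog '[{"delta_pos":[1,0,0],"turn":0},{"delta_pos":[2,0,0],"turn":0}]' 1|grep -E "eef|contact";python3 -m jog '[{"delta_pos":[1,0,0],"turn":0},{"delta_pos":[1,0,0],"turn":0}]' 1|grep -E "eef|contact";python3 -m jog '[{"delta_pos":[1,0,0],"turn":0},{"delta_pos":[1,0,0],"turn":0}]' 1|grep -E "eef|contact"
```

```text
eef_pos: [628.0, -35.9, 53.2]
contact_force: [0.4, 0.4, -0.7]
eef_pos: [629.2, -35.7, 53.2]
contact_force: [0.1, 0.3, -0.0]
eef_pos: [630.7, -35.8, 53.6]
contact_force: [0.6, 0.2, -0.3]
eef_pos: [631.7, -35.8, 53.7]
contact_force: [-0.2, 0.3, -0.2]
```

```bash
python3 -m jog '[{"delta_pos":[0.8,0,0],"turn":0},{"delta_pos":[0.8,0,0],"turn":0}]' 1|grep -E "eef|contact";python3 -m jog '[{"delta_pos":[0.8,0,0],"turn":0},{"delta_pos":[0.8,0,0],"turn":0}]' 1|grep -E "eef|contact";python3 -m jog '[{"delta_pos":[0.8,0,0],"turn":0},{"delta_pos":[0.8,0,0],"turn":0}]' 1|grep -E "eef|contact"
```

```text
eef_pos: [632.5, -35.8, 53.7]
contact_force: [-1.3, -0.0, 0.0]
eef_pos: [633.3, -35.7, 53.7]
contact_force: [-0.1, 0.2, 0.4]
eef_pos: [634.0, -35.7, 53.7]
contact_force: [-0.0, 0.6, -1.0]
```

```bash
python3 -m jog '[{"delta_pos":[0.8,0,0],"turn":0},{"delta_pos":[0.8,0,0],"turn":0}]' 1|grep -E "eef|contact";python3 -m jog '[{"delta_pos":[0.8,0,0],"turn":0},{"delta_pos":[0.8,0,0],"turn":0}]' 1|grep -E "eef|contact";python3 -m jog '[{"delta_pos":[0.7,0,0.7],"turn":0},{"delta_pos":[0.7,0,0.7],"turn":0}]' 1|grep -E "eef|contact"
```

```text
eef_pos: [634.2, -35.7, 53.6]
contact_force: [-2.3, 0.1, 1.1]
eef_pos: [634.2, -35.6, 53.4]
contact_force: [-2.8, -0.6, 1.7]
eef_pos: [634.2, -35.6, 53.0]
contact_force: [-6.7, -0.2, 3.8]
```

Snug at 634.2. Release and go to the dark S block.

```bash
python3 -m jog '[{"delta_pos":[0,0,0],"turn":0},{"delta_pos":[0,0,0],"turn":0},{"delta_pos":[0,0,0],"turn":0},{"delta_pos":[0,0,-1],"turn":0},{"delta_pos":[0,0,-5],"turn":0}]' 0.2|grep -E "eef|contact|wid|grip"; python3 -m jog '[{"delta_pos":[0,0,-15],"turn":0},{"delta_pos":[-5,0,-40],"turn":0},{"delta_pos":[-30,0,-75],"turn":0},{"delta_pos":[-65,10,-105],"turn":0},{"delta_pos":[-95,30,-125],"turn":0}]' 0.2|grep -E "eef|contact|wid|grip"; python3 -c "
from h import *
to(455,-248,180)"
```

```text
eef_pos: [636.4, -35.5, 57.6]
contact_force: [-0.4, -0.3, -0.3]
gripper_width: 0.798
grip_force: 0.0
eef_pos: [547.4, -65.3, 182.3]
contact_force: [0.5, -1.0, 1.3]
gripper_width: 0.8
grip_force: 0.0
t 37.83 pos [547.4 -65.3 182.3] psi 0.0423 F [ 0.5 -1.   1.3] delta [-100.1  178.6    1.9] turn 0.002
```

```bash
python3 -m jog '[{"delta_pos":[-20,36,0],"turn":0},{"delta_pos":[-40,72,0],"turn":0},{"delta_pos":[-60,108,0],"turn":0},{"delta_pos":[-80,144,0],"turn":0},{"delta_pos":[-100,178,0],"turn":0}]' 0|grep -E "eef"; python3 -m jog '[{"delta_pos":[0,0,0],"turn":0},{"delta_pos":[0,0,0],"turn":0},{"delta_pos":[0,0,0],"turn":0}]' 0|grep -E "eef|contact"; python3 - <<'E'
from h import *
s=snap('wrist','w5.png')
for lo in (130,140,150):print(lo);blk(s,lo=lo)
hsv=cv2.cvtColor(s['image'],cv2.COLOR_BGR2HSV)
for v in(90,100,110):
    m=((hsv[...,2]<v)&(hsv[...,1]>100)).astype(np.uint8);m=cv2.morphologyEx(m,cv2.MORPH_OPEN,np.ones((7,7)))
    for c in cv2.findContours(m,0,1)[0]:
        if 800<cv2.contourArea(c)<6000: 
            r=cv2.minAreaRect(ray(s,c.reshape(-1,2),24)[:,:2].astype(np.float32));print(v,c.reshape(-1,2).mean(0),np.round(r[0],1),np.round(r[1],1),r[2])
to(455,-248,180)
E
```

```text
eef_pos: [453.4, -250.1, 180.8]
eef_pos: [454.2, -248.3, 180.2]
contact_force: [-0.3, 0.7, -0.5]
130
px [254. 179.] c [ 452.3 -251.1] size [44.2 52. ] ang 80.2
140
px [253. 180.] c [ 452.3 -251.1] size [43.4 50.3] ang 79.8
150
px [250. 183.] c [ 450.7 -250.6] size [42.8 43.2] ang 83.2
90 [264.70121951 179.49390244] [ 452.1 -261.9] [26.6 53. ] 88.14349365234375
100 [254.23913043 179.13043478] [ 453.5 -251.6] [44.8 53. ] 80.315185546875
110 [261.0438247 169.5059761] [ 461.4 -256.8] [52.7 70.6] 79.91587829589844
110 [467.80549199 160.43249428] [ 474.8 -457.7] [66.5 78.4] 26.253511428833008
110 [102.0147929   11.55029586] [ 591.4 -119.1] [  9.  132.2] 1.9383180141448975
t 38.55 pos [ 454.5 -247.6  180.1] psi 0.04 F [-0.3  0.8 -0.5] delta [0.5 0.4 0.1] turn -0.0
```

View pics/w5.png

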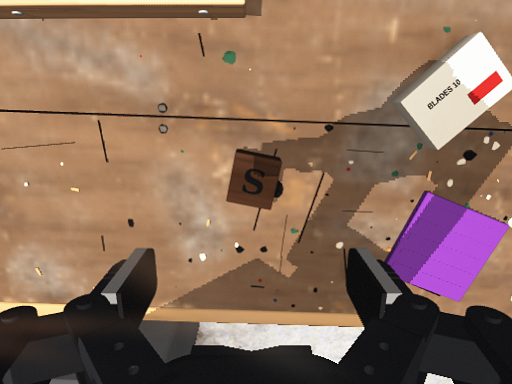

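```bash
python3 -m jog '[{"delta_pos":[-4,2,20],"turn":0.1},{"delta_pos":[-8,2,50],"turn":0.215},{"delta_pos":[-8,2,80],"turn":0.215},{"delta_pos":[-8,2,110],"turn":0.215},{"delta_pos":[-8,2,135],"turn":0.215}]' 0|grep -E "eef|contact"; python3 -m jog '[{"delta_pos":[0,0,2],"turn":0},{"delta_pos":[0,0,2],"turn":0}]' 0 >/dev/null; python3 -c "
from h import *
to(446.4,-250.1,6.5,-.175)"
```

```text
eef_pos: [446.7, -248.6, 43.4]
contact_force: [-0.5, 0.9, 0.2]
t 39.13 pos [ 445.8 -248.5   41.7] psi -0.1728 F [ 0.3 -0.2  0.6] delta [ 1.   1.5 35.2] turn 0.002
```

```bash
python3 -m jog '[{"delta_pos":[0,1.5,12],"turn":0},{"delta_pos":[0,1.5,24],"turn":0},{"delta_pos":[0,1.5,32],"turn":0},{"delta_pos":[0,1.5,35],"turn":0}]' 0|grep -E "eef|contact"; python3 -m jog '[{"delta_pos":[0,0,0],"turn":0},{"delta_pos":[0,0,0],"turn":0},{"delta_pos":[0,0,0],"turn":0},{"delta_pos":[0,0,0],"turn":0},{"delta_pos":[0,0,0],"turn":0}]' 1|grep -E "eef|contact|wid|grip";python3 -m jog '[{"delta_pos":[0,0,0],"turn":0},{"delta_pos":[0,0,-20],"turn":0},{"delta_pos":[0,0,-55],"turn":0},{"delta_pos":[0,0,-90],"turn":-0.11},{"delta_pos":[0,0,-120],"turn":-0.215}]' 1|grep -E "eef|contact|wid|grip"; python3 -m jog '[{"delta_pos":[0,0,0],"turn":0}]' 1|grep -E "eef|contact|wid|grip"; python3 -c "
from h import *
to(614,-163,75)"
```

```text
eef_pos: [446.8, -251.9, 8.4]
contact_force: [-0.2, 0.7, -0.7]
eef_pos: [446.5, -252.4, 9.1]
contact_force: [-0.3, 0.7, 4.4]
gripper_width: 0.514
grip_force: 61.5
eef_pos: [445.8, -252.2, 130.1]
contact_force: [0.8, -0.8, -0.3]
gripper_width: 0.508
grip_force: 61.2
eef_pos: [449.5, -254.6, 134.2]
contact_force: [0.8, -0.9, -0.4]
gripper_width: 0.507
grip_force: 61.3
t 40.38 pos [ 449.5 -254.6  134.2] psi 0.0437 F [ 0.8 -0.9 -0.4] delta [167.7 -84.8  60.3] turn 0.004
```

```bash
python3 -m jog '[{"delta_pos":[34,-17,0],"turn":0},{"delta_pos":[68,-34,0],"turn":0},{"delta_pos":[102,-51,0],"turn":0},{"delta_pos":[136,-68,10],"turn":0},{"delta_pos":[160,-85,35],"turn":0}]' 1|grep -E "eef|contact|wid|grip"; python3 -m jog '[{"delta_pos":[5,0,15],"turn":0},{"delta_pos":[8,0,30],"turn":0},{"delta_pos":[8,0,37],"turn":0},{"delta_pos":[8,0,37],"turn":0}]' 1|grep -E "eef|contact|wid|grip"; python3 -c "
from h import *
to(634,-163,55)"
```

```text
eef_pos: [608.5, -161.0, 96.1]
contact_force: [1.0, -1.3, 0.9]
gripper_width: 0.511
grip_force: 61.3
eef_pos: [609.9, -159.9, 55.1]
contact_force: [0.5, 0.4, -0.1]
gripper_width: 0.508
grip_force: 61.3
t 41.13 pos [ 609.9 -159.9   55.1] psi 0.0395 F [ 0.5  0.4 -0.1] delta [23.9  4.1  0. ] turn -0.0
```

```bash
python3 -m jog '[{"delta_pos":[5,2,0],"turn":0},{"delta_pos":[10,3,0],"turn":0},{"delta_pos":[15,3,0],"turn":0},{"delta_pos":[19,3,0],"turn":0},{"delta_pos":[21,3,0],"turn":0}]' 1|grep -E "eef|contact|wid|grip"; python3 -m jog '[{"delta_pos":[1,0,0],"turn":0},{"delta_pos":[2,0,0],"turn":0}]' 1|grep -E "eef|contact";python3 -m jog '[{"delta_pos":[1,0,0],"turn":0},{"delta_pos":[1,0,0],"turn":0}]' 1|grep -E "eef|contact";python3 -m jog '[{"delta_pos":[1,0,0],"turn":0},{"delta_pos":[1,0,0],"turn":0}]' 1|grep -E "eef|contact"
```

```text
eef_pos: [632.5, -163.0, 56.2]
contact_force: [-0.6, -0.9, -0.1]
gripper_width: 0.504
grip_force: 61.3
eef_pos: [633.5, -162.5, 55.9]
contact_force: [-0.1, 0.3, -0.4]
eef_pos: [634.4, -162.4, 55.9]
contact_force: [1.2, -0.9, -0.1]
eef_pos: [634.8, -162.4, 55.8]
contact_force: [-1.5, -0.4, 1.0]
```

```bash
python3 -m jog '[{"delta_pos":[-0.5,0,1],"turn":0},{"delta_pos":[-0.5,0,2],"turn":0}]' 1|grep -E "eef|contact";python3 -m jog '[{"delta_pos":[1,0,0.5],"turn":0},{"delta_pos":[1.5,0,0.5],"turn":0}]' 1|grep -E "eef|contact"
```

```text
eef_pos: [634.7, -162.5, 54.1]
contact_force: [-3.6, 1.1, 9.0]
eef_pos: [634.7, -162.5, 54.1]
contact_force: [-6.0, -0.0, 8.3]
```

```bash
python3 -m jog '[{"delta_pos":[0,0,0],"turn":0},{"delta_pos":[0,0,0],"turn":0},{"delta_pos":[0,0,0],"turn":0},{"delta_pos":[0,0,-1],"turn":0},{"delta_pos":[0,0,-5],"turn":0}]' 0.2|grep -E "eef|contact|wid|grip"; python3 -m jog '[{"delta_pos":[0,0,-15],"turn":0},{"delta_pos":[-5,0,-40],"turn":0},{"delta_pos":[-30,0,-75],"turn":0},{"delta_pos":[-70,0,-105],"turn":0},{"delta_pos":[-110,0,-125],"turn":0}]' 0.2|grep -E "eef|contact|wid|grip"; python3 -m jog '[{"delta_pos":[-30,20,0],"turn":0},{"delta_pos":[-60,40,0],"turn":0},{"delta_pos":[-80,60,0],"turn":0},{"delta_pos":[-80,100,0],"turn":0},{"delta_pos":[-80,130,0],"turn":0}]' 0.2|grep -E "eef|contact|wid|grip"; python3 -c "
from h import *
s=snap('top');cv2.imwrite('pics/fin.png',cv2.resize(s['image'][130:200,150:340],(800,295),interpolation=2))
s=snap('side');cv2.imwrite('pics/fin2.png',cv2.resize(s['image'][120:260,230:350],(514,600),interpolation=2))"
```

```text
eef_pos: [636.1, -162.2, 57.7]
contact_force: [0.4, 0.2, -0.6]
gripper_width: 0.801
grip_force: 0.0
eef_pos: [539.0, -166.9, 179.8]
contact_force: [0.3, -1.2, 0.7]
gripper_width: 0.802
grip_force: 0.0
eef_pos: [461.5, -301.0, 178.4]
contact_force: [1.7, -0.1, 0.2]
gripper_width: 0.8
grip_force: 0.0
```

View pics/fin.png

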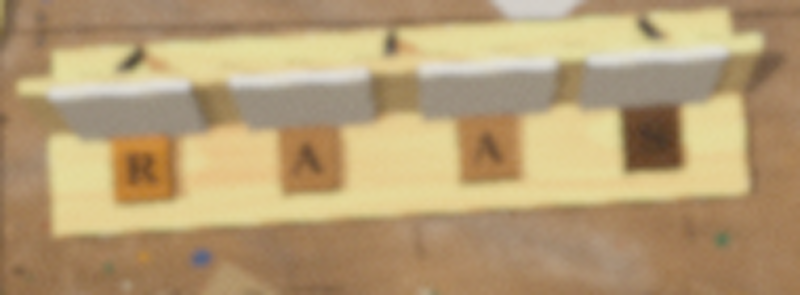

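View pics/fin2.png

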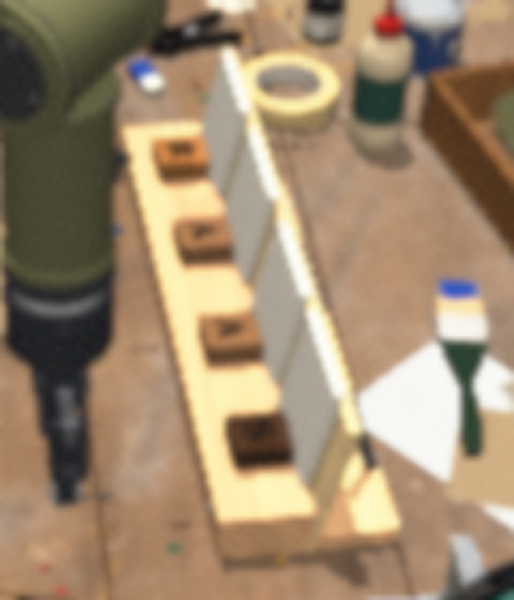

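```bash
python3 -c "
from station import env
print(env.sense()['t'],env.sign_off())"
```

```text
the job is handed in; nothing more can be done
43.7333 None
```

All four tiles are leaning back on the fence, glazed faces out, each with a wooden block snug at its foot and within about 10 mm of its middle. I handed the job in at 43.7 s, and no verdict came back. The highest wrist force while I worked the tiles was about 10 N, but I briefly pressed one block onto the ledge at about 41 N.

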